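# Clear the joiner's bench: tools to their tray, screw tins sorted by weight

### The arm

A 6-joint arm with a two-finger parallel gripper is mounted at the origin on the work surface. World frame = base frame: x ahead of the robot, y to its left, z up, the work surface at z = 0. Lengths are in m, angles in rad, forces in N, time in s.
With the tool pointing down it reaches from about 0.225 to 0.875 m from the base axis. Payload 3.4 kg.
Tool frame: the origin (TCP) lies at the very end of the fingers, on their centre line; the grasp point (between the pads) lies manip.hold_point_z behind it (manip.hold_point_z is the distance from the TCP to the grasp point, in m); x points along the fingers, y is the direction in which the jaws open and shut, and the axes are right-handed (so a half turn about x gives the same grasp; the last joint's range is limited). The gripper opens to 85 mm and grips with 20 to 120 N. Pads are 22 mm wide; open, the fingers measure 114 mm over their backs; the gripper's body (76 mm by 85 mm) begins 54 mm behind the grasp point. The pads swing forward as they close: fully open they stand 13 mm farther back than shut.
Start: joints at [-1.246, 0.276, 1.505, -0, 1.361, -0.121], TCP at [0.248, -0.519, 0.231] pointing down, gripper open.
Joint ranges: [-2.89, 2.89], [-0.75, 2.08], [0.22, 2.7], [-1.18, 4.32], [0.11, 2.71], [-2.7, 2.7]. Speed limits (rad/s): [2.57, 2.57, 3.14, 3.14, 3.14, 3.14].

### API

Orientations are given as a unit quaternion [w, x, y, z].
In Python, from rig import manip gives the robot as it stands.
- The arm moves only by the tool step_arm, never from a script. Its argument "targets" is a list of rows, each a list of 2 entries, a list of its own where there are three numbers: the shift along the tool's x, y, z in mm, then the turn about the tool's x in degrees. A call has 1 to 20 rows; each row is the pose to reach, as a shift and turn from the pose commanded when the call began, along the tool's axes at that moment; what a row does not reach only later rows make up. A row lasts 1/10 s, in which the tool goes at most 50 mm and 8.59 degrees, less where a joint would pass 70% of its speed; a pose out of reach is approached as far as the arm can. A call with a gripper value outside its range is refused whole. "grip" is the closure, from 0 (fully open) to 1 (shut), set as the call begins (left out, the last holds). The fingers move at their own pace and stop on an object; "grip_force" is the grip in N (left out, the last holds). Time passes only in rows, so rows that repeat a pose let the fingers close. It gives the time, the measured TCP pose, the force and the opening at its end, in the units of the state.
- manip.get_state(): the state, without advancing time (a new reading comes with each control period).
- manip.get_image(name): name is "side" or "top"; returns a dict with "image" (420x560x3 uint8, red, green, blue), "fx", "fy", "cx", "cy" (pixels), "pose" (4x4, takes a point from camera to world coordinates). Camera axes: x right, y down, z forward; pixel columns grow to the right and rows downward; lengths in m; the calibration is good to about 2 mm. A picture is of the moment at which its call begins. There is no depth.
- manip.sign_off(): hands the job in, once; it reports no verdict.
Trained networks look in a picture, given as the dict that the camera call returned (one of the last four; its "shot" number tells which), for a name from the list of things; names that differ only in an ending like _2 or _b are one class to them, and where a whole thing is asked for, a point or a joint stands for the part that bears it (a point fixed in the world has none). Each returns a list of dicts, best first, with "confidence" (0 to 1); they miss things now and then, are a little off and sometimes report something else, mostly with a low value. They report only what shows in the picture. A call takes as long as a camera call.
- manip.search_frame(picture, thing): "xyz" ([x, y, z] in m, in world coordinates, good to about 4 mm: the middle of the surface that is visible of it).
- manip.regions_of(picture, thing): "region" (420x560 bool, what is visible of it).
The state is a dict: "clock": time; "qpos": joint angles; "qd": joint speeds; "effort": joint torques, N m; "position": TCP position; "ee_rot": TCP orientation; "contact_force": force on the tool from outside, world axes, zero at the start; "moment": the same for the moment, N m; "width": finger opening in m.
Only numpy, scipy, OpenCV 4.12 (cv2) and the standard library are available. Lean on these libraries where they do the work, as an engineer would, in place of code of your own. Each camera call takes 0.05 s, during which the arm holds its last target.

### The job

Clear the joiner's bench: put the block plane and the tape measure into the wooden tool tray, and heft each of the three closed screw tins: those more than half full (over about 280 g) go into the steel stock tray, those less than half full into the black refill bin. Set everything down without dropping it, each thing flat on the tray floor and the same way up as now, none on top of another. Leave the glue bottle and the biscuit jointer where they are.

Things in the scene. Friction and masses are not known exactly. Their poses are not given: they have to be found in the camera images.
- tall_tin_center (a point): The tall narrow round tin: 54 mm diameter, 64 mm high. Closed steel tin of screws, lid on, a sample screw stuck flat on the lid, plain paper wrapper; rigid. It may be anything from nearly empty (about 85 g) to full (about 490 g); this cannot be seen, only felt when it is lifted. Half full is 280 g in all (2.7 N); a tin within 40 g of that may go either way. This point is its centre, half-way up; z is up while it stands, as at the start.
- low_tin_center (a point): The low wide round tin: 66 mm diameter, 44 mm high. Closed steel tin of screws, lid on, a sample screw stuck flat on the lid, plain paper wrapper; rigid. It may be anything from nearly empty (about 85 g) to full (about 490 g); this cannot be seen, only felt when it is lifted. Half full is 280 g in all (2.7 N); a tin within 40 g of that may go either way. This point is its centre, half-way up; z is up while it stands, as at the start.
- box_tin_center (a point): The rectangular tin: 70 mm long (its x), 48 mm wide (its y), 46 mm high. Closed steel tin of screws, lid on, a sample screw stuck flat on the lid, plain paper wrapper; rigid. It may be anything from nearly empty (about 85 g) to full (about 490 g); this cannot be seen, only felt when it is lifted. Half full is 280 g in all (2.7 N); a tin within 40 g of that may go either way. This point is its centre, half-way up; z is up while it stands, as at the start.
- block_plane_center (a point): Small hand block plane, dark cast iron with a brass lever cap, a steel blade and a round wooden knob at the toe; it stands on its sole. 120 mm long (its x, toe at +x), 44 mm wide (its y) between two flat parallel side cheeks that reach from the bench to 30 mm up, 44 mm high over all; about 450 g. This point is on its middle line, half its length, 22 mm above the sole.
- tape_measure_center (a point): Pocket tape measure, grey plastic case with flat sides, standing on its flat base: about 62 mm long (its x, steel end hook at +x), 36 mm thick (its y), 60 mm high, round-backed; about 220 g. This point is its centre, 30 mm above the base.
- stock_tray_in (a point): The steel stock tray: shallow sheet-steel tray, fixed to the bench, with a rolled rim and a small wire loop at each end. Outside 240 mm (its y) by 130 mm (its x), walls 3 mm thick and 26 mm high, floor 3 mm thick; inside 234 by 124 mm. This point is the centre of its inner floor.
- refill_bin_in (a point): The refill bin: black plastic open-fronted bin, fixed to the bench, the front (-x) wall and the front half of the ends cut down to 16 mm, the back (+x) wall 36 mm high. Outside 240 mm (its y) by 130 mm (its x), walls and floor 4 mm; inside 232 by 122 mm. This point is the centre of its inner floor.
- tool_tray_in (a point): The wooden tool tray, fixed to the bench: low sides 26 mm high and 9 mm thick, raised end boards 44 mm high and 10 mm thick with a dark hand slot, cork-lined floor 6 mm thick. Outside 240 mm (its y) by 130 mm (its x); inside 220 by 112 mm. This point is the centre of its inner floor.
- glue_bottle_center (a point): Bystander: white plastic glue bottle standing on the bench, 64 mm diameter, 200 mm high to the nozzle tip. This point is its centre, 100 mm up.
- jointer_center (a point): Bystander: biscuit jointer (hand-held power tool) resting on the bench, about 400 mm long (its x), 140 mm wide, 125 mm high, 2.8 kg. This point is near its middle, 58 mm up.

How it is judged:
By the outcome, as a careful person would: the job done as asked, in the order asked, and still so for the second after the job is handed in, with the robot touching nothing.
It also fails if it takes over 141 s, if anything falls off the work surface, if the arm or the gripper's body presses on something with over 40 N, if the wrist force passes 120 N, or if a joint passes its speed limit or range.

## Working session

There is one attempt and no reset: what is moved stays moved. The work goes in short steps, Python scripts to look and compute and a tool call to move; the robot and the scene stay as the last step left them, time stands still between calls to the robot, and variables do not carry over. Pictures are saved under pics/ and viewed, and the job is handed in when it is done.

Besides the shell and the picture viewer there is one more tool, called after "Call:" as name([rows], argument=value, ...), one row to a line, values as JSON. step_arm: Moves the arm, as the interface text tells. Its arguments: {"type":"object","properties":{"targets":{"type":"array"},"grip":{"type":"number"},"grip_force":{"type":"number"}},"required":["targets"]}

```bash
ls; mkdir -p pics
python3 - <<'E'
from rig import manip
import cv2
print(manip.get_state()); print(manip.hold_point_z)
for n in("side","top"):
    p=manip.get_image(n); cv2.imwrite(f"pics/{n}0.png",p["image"][:,:,::-1]); print(n,p["fx"],p["cx"],p["cy"],p["pose"])
E
```

```text
pics
{'clock': 0.0, 'qpos': array([-1.24596221e+00,  2.76587792e-01,  1.50613868e+00,  1.49934803e-05,
        1.36072034e+00, -1.21014631e-01]), 'qd': array([ 5.16401046e-04, -1.97804262e-03, -2.02785984e-04, -6.87734771e-06,
        1.46476627e-03, -4.75084747e-04]), 'effort': array([-2.36487234e-03, -4.16775334e+01, -2.45804143e+01, -1.33275153e-04,
        1.13292964e-02, -8.79111866e-06]), 'position': array([ 0.24777284, -0.51828   ,  0.23044163]), 'ee_rot': array([-0.15567517, -0.6895479 , -0.15698051,  0.68967097]), 'contact_force': array([-0.27101306, -0.59336707,  0.02060426]), 'moment': array([-0.02608276,  0.00140898,  0.00631926]), 'width': 0.08557333441635646}
0.0187
side 492.45368085882205 281.2824877148912 217.76237737822953 [[-0.74160822 -0.4325448   0.51275944 -0.41994597]
 [-0.67080951  0.4717332  -0.57226077  0.99248592]
 [ 0.00564277 -0.7683572  -0.63999639  1.23002244]
 [ 0.          0.          0.          1.        ]]
top 430.457230961697 272.9286407109408 210.39727838207435 [[-1.25221314e-03 -9.80728150e-01  1.95373304e-01  1.78851748e-01]
 [-9.99998747e-01  1.03878661e-03 -1.19486283e-03 -1.08183700e-02]
 [ 9.68884441e-04 -1.95374555e-01 -9.80728221e-01  1.59492724e+00]
 [ 0.00000000e+00  0.00000000e+00  0.00000000e+00  1.00000000e+00]]
```

View pics/side0.png

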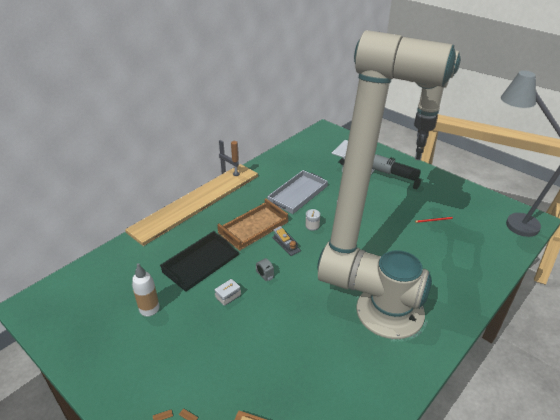

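View pics/top0.png

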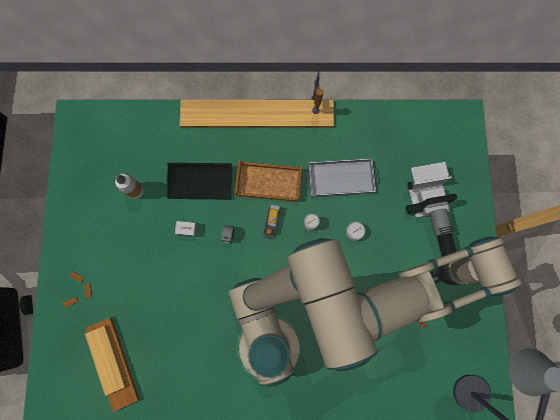

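```bash
cat > h.py <<'E'
from rig import manip
import cv2, numpy as np
from scipy.spatial.transform import Rotation as R
T=["tall_tin_center","low_tin_center","box_tin_center","block_plane_center","tape_measure_center","stock_tray_in","refill_bin_in","tool_tray_in","glue_bottle_center","jointer_center"]
def proj(p,X):
    P=np.linalg.inv(p["pose"]); X=np.atleast_2d(X); c=X@P[:3,:3].T+P[:3,3]
    return np.c_[p["fx"]*c[:,0]/c[:,2]+p["cx"],p["fy"]*c[:,1]/c[:,2]+p["cy"]]
def ray(p,uv):
    uv=np.atleast_2d(uv).astype(float)
    d=np.c_[(uv[:,0]-p["cx"])/p["fx"],(uv[:,1]-p["cy"])/p["fy"],np.ones(len(uv))]@p["pose"][:3,:3].T
    return p["pose"][:3,3],d
def onz(p,uv,z):
    o,d=ray(p,uv); return o+d*((z-o[2])/d[:,2])[:,None]
def tri(p1,uv1,p2,uv2):
    A=[];b=[]
    for p,uv in((p1,uv1),(p2,uv2)):
        o,d=ray(p,uv); d=d[0]/np.linalg.norm(d[0]); M=np.eye(3)-np.outer(d,d); A.append(M); b.append(M@o)
    A=np.vstack(A);b=np.hstack(b); x=np.linalg.lstsq(A,b,rcond=None)[0]
    return x, np.linalg.norm(A@x-b)
E
python3 - <<'E'
from h import *
import pickle
D={}
for n in("side","top"):
    p=manip.get_image(n); D[n]=p
    for t in T:
        r=manip.search_frame(p,t); g=manip.regions_of(p,t)
        D[n,t]=[x["region"] for x in g[:2]]
        print(n,t,[(np.round(x["xyz"],3),round(x["confidence"],2)) for x in r[:3]])
        for x in g[:2]:
            ys,xs=np.nonzero(x["region"]); print("   ",round(x["confidence"],2),len(xs),xs.min(),xs.max(),ys.min(),ys.max()) if len(xs) else None
pickle.dump(D,open("d0.pkl","wb"))
E
```

```text
side tall_tin_center [(array([ 0.44 , -0.144,  0.049]), 0.63)]
    0.56 246 306 319 209 228
side low_tin_center []
side box_tin_center [(array([0.411, 0.315, 0.046]), 0.69), (array([ 0.441, -0.144,  0.05 ]), 0.49)]
    0.78 486 215 240 278 304
side block_plane_center [(array([ 0.449, -0.001,  0.029]), 0.9)]
    0.96 407 273 299 227 254
side tape_measure_center [(array([0.389, 0.164, 0.048]), 0.75)]
    0.6 278 256 272 259 279
side stock_tray_in [(array([ 0.625, -0.281,  0.004]), 0.61)]
    0.78 1436 268 328 170 213
    0.57 272 306 320 209 229
side refill_bin_in []
    0.65 2446 160 238 231 290
side tool_tray_in [(array([0.609, 0.006, 0.012]), 0.81)]
    0.62 1758 218 286 200 249
side glue_bottle_center [(array([0.554, 0.519, 0.101]), 0.79), (array([0.615, 0.267, 0.007]), 0.45)]
    0.89 981 132 159 264 316
side jointer_center [(array([ 0.405, -0.611,  0.075]), 0.89)]
    0.55 855 334 420 142 188
    0.51 292 256 273 258 279
top tall_tin_center [(array([ 0.438, -0.149,  0.064]), 0.79)]
top low_tin_center [(array([ 0.41 , -0.312,  0.046]), 0.82), (array([ 0.624, -0.272,  0.001]), 0.61
[... 152 characters left out ...]
 236
top block_plane_center [(array([ 0.454, -0.007,  0.026]), 0.82)]
    0.81 418 262 279 205 238
top tape_measure_center [(array([0.401, 0.156, 0.053]), 0.58)]
    0.61 193 221 233 225 243
top stock_tray_in [(array([ 0.622, -0.271,  0.003]), 0.65)]
    0.81 2272 306 375 159 196
top refill_bin_in [(array([0.611, 0.27 , 0.   ]), 0.87)]
    0.91 2367 166 231 162 199
top tool_tray_in [(array([0.608, 0.008, 0.003]), 0.92)]
    0.8 2229 234 300 160 200
top glue_bottle_center [(array([0.562, 0.494, 0.122]), 0.93), (array([0.609, 0.005, 0.004]), 0.42)]
    0.74 490 115 142 174 198
    0.73 257 346 363 222 240
top jointer_center [(array([ 0.52 , -0.595,  0.077]), 0.64)]
    0.8 2579 405 455 162 255
```

Run:
```python
from h import *
import pickle
D=pickle.load(open("d0.pkl","rb"))
t=D["top"]["image"][150:255,155:385]; s=D["side"]["image"][165:310,155:335]
cv2.imwrite("pics/topz.png",cv2.resize(t,(690+92,357),interpolation=cv2.INTER_CUBIC)[:,:,::-1])
cv2.imwrite("pics/sidez.png",cv2.resize(s,None,fx=4,fy=4,interpolation=cv2.INTER_CUBIC)[:,:,::-1])
```

```text
(no output)
```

View pics/topz.png

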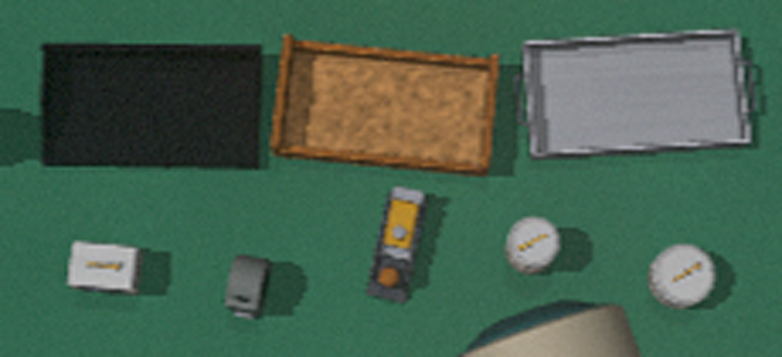

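View pics/sidez.png

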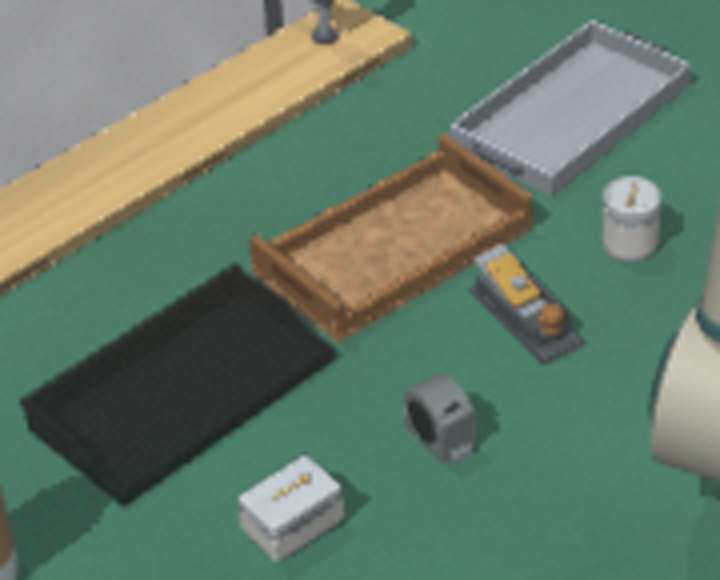

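```bash
cat > fit.py <<'E'
from h import *
from scipy.optimize import minimize
def box(l,w,z0,z1):
    return np.array([[x,y,z] for x in(-l/2,l/2) for y in(-w/2,w/2) for z in(z0,z1)])
def cyl(d,h):
    a=np.linspace(0,2*np.pi,40,endpoint=False)
    return np.vstack([np.c_[d/2*np.cos(a),d/2*np.sin(a),0*a+z] for z in(0,h)])
def tape():
    pts=[]
    a=np.linspace(0,2*np.pi,40)
    # round-back at -x: x-z profile
    prof=np.array([[.031,0],[-.031,0],[-.031,.030],[-.022,.052],[-.004,.060],[.012,.060],[.026,.045],[.031,.03]])
    for y in(-.018,.018): pts.append(np.c_[prof[:,0],0*prof[:,0]+y,prof[:,1]])
    return np.vstack(pts)
M={"tall_tin_center":cyl(.054,.064),"low_tin_center":cyl(.066,.044),"box_tin_center":box(.07,.048,0,.046),
"block_plane_center":box(.12,.044,0,.03),"tape_measure_center":tape(),
"stock_tray_in":box(.13,.24,0,.026),"refill_bin_in":np.array([[x,y,z] for y in(-.12,.12) for x,z in((-.065,0),(-.065,.016),(0,.016),(0,.036),(.065,.036),(.065,0))]),
"tool_tray_in":np.vstack([box(.13,.24,0,.026),box(.13,.24,0,.044)])}
S=4
def nongreen(im,dark=False):
    big=cv2.resize(im,None,fx=S,fy=S,interpolation=cv2.INTER_CUBIC)
    h=cv2.cvtColor(big,cv2.COLOR_RGB2HSV).astype(int)
    g=(h[...,0]>60)&(h[...,0]<95)&(h[...,1]>90)
    return ~g
def sil(p,pts,shape):
    uv=(proj(p,pts)+.5)*S-.5
    hull=cv2.convexHull(np.round(uv*16).astype(np.int32))
    m=np.zeros(shape,np.uint8); cv2.fillConvexPoly(m,hull,1,shift=4); return m>0
def place(pts,q):
    c,s=np.cos(q[2]),np.sin(q[2]); z=q[3] if len(q)>3 else 0
    return pts@np.array([[c,s,0],[-s,c,0],[0,0,1]])+[q[0],q[1],z]
def fit(views,pts,q0,freez=False,yaw=True,rad=25):
    msk=[]
    for p in views:
        c=proj(p,[[q0[0],q0[1],.02]])[0]
        m=nongreen(p["image"])
        w=np.zeros_like(m); r=rad; x0,y0=int((c[0]-r)*S),int((c[1]-r)*S); w[max(0,y0):y0+2*r*S,max(0,x0):x0+2*r*S]=1
        n,l=cv2.connectedComponents((m&w).astype(np.uint8))
        s=sil(p,place(pts,q0),m.shape); ids=np.bincount(l[s],minlength=n); ids[0]=0
        msk.append(l==ids.argmax())
    def cost(q):
        qq=np.array(q0+([0] if len(q0)==3 else []),float)
        d=np.array(q); qq[0]+=d[0]*.01;qq[1]+=d[1]*.01
        k=2
        if yaw: qq[2]+=d[2]*.1;k=3
        if freez: qq[3]+=d[k]*.01
        e=0
        for p,m in zip(views,msk):
            s=sil(p,place(pts,qq),m.shape); e+=(s^m).sum()/(s|m).sum()
        return e/len(views)
    n=2+yaw+freez
    best=None
    for st in ([0]*n,[.5]*n,[-.5]*n):
        sim=np.vstack([st]+[np.array(st)+np.eye(n)[i]*.8 for i in range(n)])
        r=minimize(cost,st,method="Nelder-Mead",options=dict(initial_simplex=sim,xatol=.005,fatol=1e-5,maxiter=400))
        if best is None or r.fun<best.fun: best=r
    d=best.x; out=[q0[0]+d[0]*.01,q0[1]+d[1]*.01,q0[2]+(d[2]*.1 if yaw else 0)]
    if freez: out.append(d[-1]*.01)
    return np.array(out),best.fun,msk
E
python3 - <<'E'
from fit import *
import pickle
D=pickle.load(open("d0.pkl","rb")); s,t=D["side"],D["top"]
Q={"tall_tin_center":[.44,-.144,0],"low_tin_center":[.41,-.31,0],"box_tin_center":[.415,.31,1.55],"block_plane_center":[.45,-.004,3.0],"tape_measure_center":[.392,.16,3.0],
"stock_tray_in":[.62,-.27,.03],"refill_bin_in":[.611,.27,0],"tool_tray_in":[.608,.007,-.06]}
for k,q in Q.items():
    tr=k.endswith("_in"); rad=48 if tr else 25
    for nm,v in (("side",[s]),("top",[t]),("both",[s,t])):
        if k.startswith("low") and nm!="top": continue
        f,e,_=fit(v,M[k],q,yaw=k[:3] not in("tal","low"),rad=rad,freez=(nm=="both"))
        print(k,nm,f.round(4),round(e,3))
E
```

```text
tall_tin_center side [ 0.4464 -0.1507  0.    ] 0.162
tall_tin_center top [ 0.4472 -0.1531  0.    ] 0.06
tall_tin_center both [ 0.4475 -0.1524  0.     -0.0017] 0.113
low_tin_center top [ 0.4148 -0.3152  0.    ] 0.038
box_tin_center side [0.4246 0.3087 1.4652] 0.026
box_tin_center top [0.4248 0.3098 1.4748] 0.025
box_tin_center both [4.2460e-01 3.0940e-01 1.4723e+00 6.0000e-04] 0.027
block_plane_center side [ 0.4537 -0.0066  2.9001] 0.516
block_plane_center top [ 0.4526 -0.0081  2.9221] 0.047
block_plane_center both [ 4.5320e-01 -7.9000e-03  2.9175e+00 -2.2000e-03] 0.284
tape_measure_center side [0.4056 0.1548 2.9669] 0.037
tape_measure_center top [0.4049 0.1548 2.9745] 0.084
tape_measure_center both [4.0530e-01 1.5520e-01 2.9587e+00 1.0000e-04] 0.065
stock_tray_in side [ 0.609  -0.1458  0.1537] 0.434
stock_tray_in top [ 0.6226 -0.2727  0.0614] 0.06
stock_tray_in both [ 0.6213 -0.2715  0.0578  0.0049] 0.267
refill_bin_in side [ 0.6089  0.267  -0.0149] 0.247
refill_bin_in top [ 0.6088  0.2657 -0.0133] 0.066
refill_bin_in both [ 6.091e-01  2.665e-01 -1.540e-02 -5.000e-04] 0.157
tool_tray_in side [ 0.5988  0.0782 -0.0843] 0.519
tool_tray_in top [ 0.6052  0.0065 -0.0977] 0.041
tool_tray_in both [ 0.6065  0.0068 -0.1069 -0.0071] 0.292
```

```bash
cat >> h.py <<'E'
def go(x,y,z,hd=None):
    s=manip.get_state(); w,a,b,c=s["ee_rot"]; Rm=R.from_quat([a,b,c,w]).as_matrix()
    ty=Rm[:,1]; h=np.arctan2(ty[1],ty[0])
    d=Rm.T@(np.array([x,y,z])-s["position"])*1000
    print("t %.1f pos"%s["clock"],(s["position"]*1000).round(1),"down-axis",Rm[:,0].round(3),"heading %.1f"%np.degrees(h),"q1 %.2f q6 %.2f"%(s["qpos"][0],s["qpos"][5]),"w %.1f"%(s["width"]*1000),"F",s["contact_force"].round(2))
    turn=None
    if hd is not None:
        turn=(np.degrees(h)-hd+90)%180-90   # symmetric grasp
    print("shift",d.round(1),"turn",turn, "q6 after ~ ", None if turn is None else s["qpos"][5]+np.radians(turn)+0)
E
python3 - <<'E'
from fit import *
import pickle
D=pickle.load(open("d0.pkl","rb"))
F={"tall_tin_center":[.447,-.152,0],"low_tin_center":[.4148,-.3152,0],"box_tin_center":[.4247,.3094,1.47],"block_plane_center":[.4528,-.008,2.92],"tape_measure_center":[.4053,.155,2.965],
"stock_tray_in":[.6226,-.2727,.061],"refill_bin_in":[.609,.2662,-.014],"tool_tray_in":[.6052,.0065,-.098]}
im={}
for n,(x0,y0,x1,y1) in {"top":(155,150,385,255),"side":(155,165,335,310)}.items():
    p=D[n]; big=cv2.resize(p["image"],None,fx=4,fy=4,interpolation=cv2.INTER_CUBIC)[:,:,::-1].copy()
    for k,q in F.items():
        uv=(proj(p,place(M[k],q))+.5)*4-.5
        cv2.polylines(big,[cv2.convexHull(uv.round().astype(np.int32))],True,(0,0,255),1)
        ax=(proj(p,place(np.array([[0,0,.03],[.04,0,.03]]),q))+.5)*4-.5
        cv2.line(big,*[tuple(map(int,a)) for a in ax],(255,0,255),1)
    c=big[y0*4:y1*4,x0*4:x1*4]; c=c if n=="side" else cv2.resize(c,(780,356)); cv2.imwrite(f"pics/ov_{n}.png",c)
go(.4528,-.008,.15,np.degrees(2.92)+90)
E
```

```text
t 2.2 pos [ 247.9 -518.8  231.4] down-axis [ 0. -0. -1.] heading -64.5 q1 -1.25 q6 -0.12 w 85.5 F [-0.35 -0.44 -1.  ]
shift [  81.3 -372.6 -405.1] turn 38.23796410911217 q6 after ~  0.5463801837356412
```

View pics/ov_top.png

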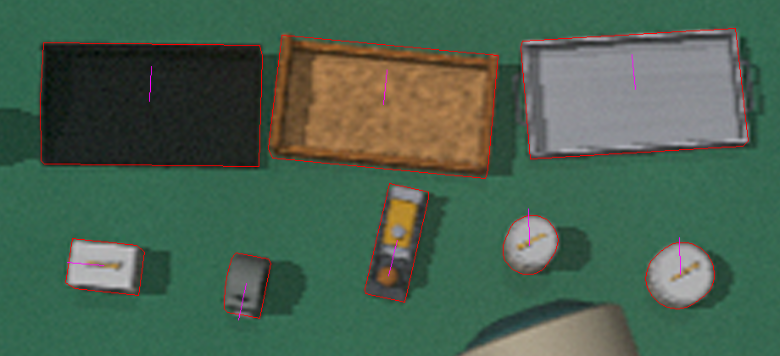

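View pics/ov_side.png

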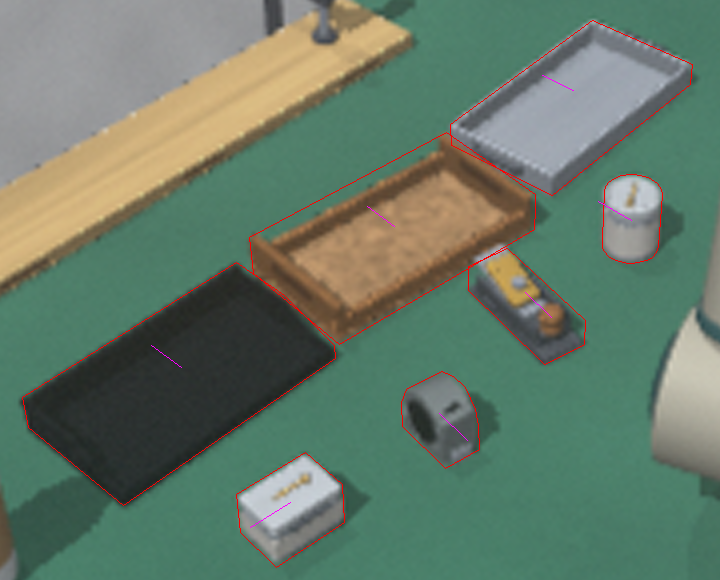

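Call:
step_arm([
  [[81, -373, -405], -142],
  [[81, -373, -405], -142],
  [[81, -373, -405], -142],
  [[81, -373, -405], -142],
  [[81, -373, -405], -142],
  [[81, -373, -405], -142],
  [[81, -373, -405], -142],
  [[81, -373, -405], -142],
  [[81, -373, -405], -142],
  [[81, -373, -405], -142],
  [[81, -373, -405], -142],
  [[81, -373, -405], -142],
  [[81, -373, -405], -142],
  [[81, -373, -405], -142],
  [[81, -373, -405], -142],
  [[81, -373, -405], -142],
  [[81, -373, -405], -142],
  [[81, -373, -405], -142],
  [[81, -373, -405], -142],
  [[81, -373, -405], -142],
], grip=0.2)

```text
clock: 4.2
position: [0.4526, -0.0077, 0.1504]
ee_rot: [0.703, 0.077, 0.703, -0.077]
contact_force: [-0.2, -0.5, -0.3]
width: 0.0681
```

Run:
```python
from h import *
go(.4528,-.008,.008,77.3)
```

```text
t 4.2 pos [452.6  -7.7 150.4] down-axis [ 0. -0. -1.] heading 77.5 q1 -0.17 q6 -1.52 w 68.1 F [-0.22 -0.51 -0.32]
shift [142.4  -0.2   0.3] turn 0.1738406507840864 q6 after ~  -1.5199569955854102
```

Call:
step_arm([
  [[40, 0, 0], 0],
  [[80, 0, 0], 0],
  [[110, 0, 0], 0],
  [[130, 0, 0], 0],
  [[140, 0, 0], 0],
  [[142, 0, 0], 0],
  [[142, 0, 0], 0],
])

```text
clock: 4.9
position: [0.4531, -0.0078, 0.0087]
ee_rot: [0.703, 0.077, 0.703, -0.077]
contact_force: [0.7, 0.3, 0.7]
width: 0.0678
```

Call:
step_arm([
  [[0, 0, 0], 0],
  [[0, 0, 0], 0],
  [[0, 0, 0], 0],
  [[0, 0, 0], 0],
  [[0, 0, 0], 0],
  [[0, 0, 0], 0],
  [[0, 0, 0], 0],
], grip=1, grip_force=40)

```text
clock: 5.6
position: [0.4535, -0.0081, 0.0095]
ee_rot: [0.704, 0.076, 0.702, -0.077]
contact_force: [-1.0, -1.1, 7.1]
width: 0.043
```

Call:
step_arm([
  [[-5, 0, 0], 0],
  [[-10, 0, 0], 0],
  [[-20, 0, 0], 0],
  [[-35, 0, 0], 0],
  [[-50, 0, 0], 0],
  [[-65, 0, 0], 0],
  [[-80, 0, 0], 0],
  [[-90, 0, 0], 0],
  [[-95, 0, 0], 0],
  [[-95, 0, 0], 0],
])

```text
clock: 6.6
position: [0.4528, -0.0077, 0.1039]
ee_rot: [0.703, 0.077, 0.703, -0.077]
contact_force: [-0.9, -0.7, -5.6]
width: 0.0434
```

```bash
cat >> h.py <<'E'
def look(name,tag):
    p=manip.get_image(name); x0,y0,x1,y1={"top":(105,150,385,270),"side":(155,165,335,310)}[name]
    c=p["image"][y0:y1,x0:x1]; f=4 if name=="side" else 2.8
    cv2.imwrite(f"pics/{tag}.png",cv2.resize(c,None,fx=f,fy=f,interpolation=cv2.INTER_CUBIC)[:,:,::-1]); return p
E
python3 - <<'E'
from h import *
look("side","s1"); look("top","t1")
go(.6052,-.04,.103,-5.6)
E
```

```text
t 6.7 pos [452.   -7.6 102.9] down-axis [-0.001  0.    -1.   ] heading 77.5 q1 -0.17 q6 -1.52 w 43.1 F [ 0.65 -0.13 -6.  ]
shift [ -0.3   1.4 156.6] turn 83.14275393417603 q6 after ~  -0.07304668127865144
```

View pics/s1.png

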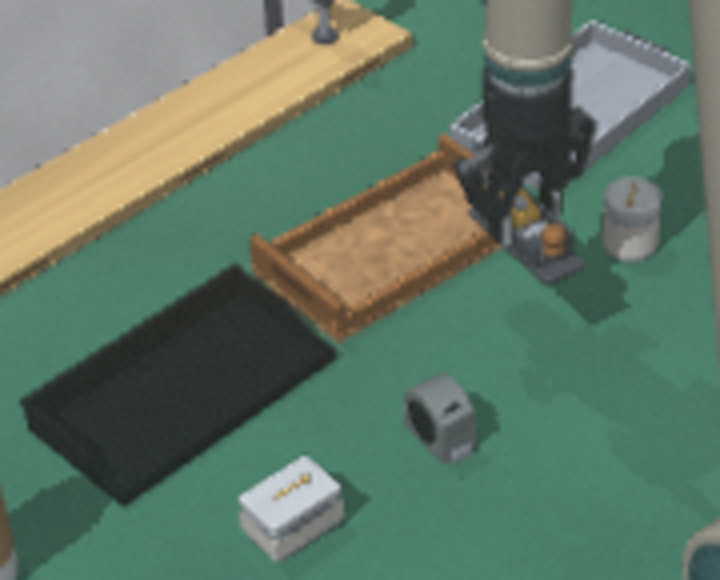

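View pics/t1.png

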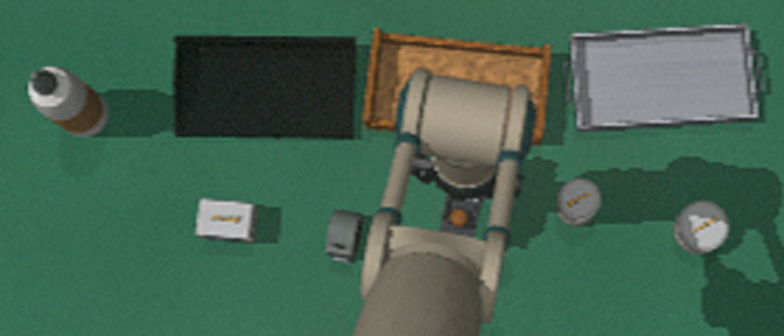

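Call:
step_arm([
  [[-5, 0, 10], 6],
  [[-5, 1, 25], 13],
  [[-5, 1, 42], 21],
  [[-5, 2, 60], 29],
  [[-5, 2, 78], 37],
  [[-5, 3, 96], 45],
  [[-5, 4, 112], 53],
  [[-5, 4, 126], 61],
  [[-5, 5, 137], 69],
  [[-5, 5, 145], 76],
  [[-5, 5, 149], 81],
  [[-5, 5, 151], 83],
  [[-5, 5, 151], 83],
  [[-5, 5, 151], 83],
])

```text
clock: 8.1
position: [0.6003, -0.0353, 0.1072]
ee_rot: [-0.475, -0.523, -0.476, 0.524]
contact_force: [-0.1, -0.0, -5.4]
width: 0.0431
```

Run:
```python
from h import *
look("side","s2"); look("top","t2")
go(.6011,-.0353,.0155,-5.6)
```

```text
t 8.2 pos [600.5 -35.3 107.7] down-axis [-0.001  0.    -1.   ] heading -5.4 q1 -0.17 q6 -0.08 w 42.9 F [-0.2  -0.28 -5.44]
shift [92.2  0.7 -0. ] turn 0.17178427040856548 q6 after ~  -0.07646575869203333
```

View pics/s2.png

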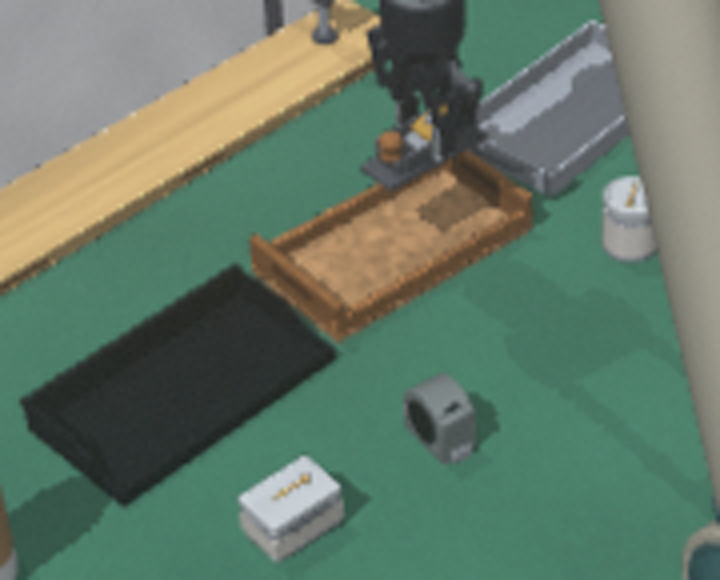

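Call:
step_arm([
  [[12, 0.7, 0], 0],
  [[30, 0.7, 0], 0],
  [[48, 0.7, 0], 0],
  [[64, 0.7, 0], 0],
  [[75, 0.7, 0], 0],
  [[82, 0.7, 0], 0],
  [[85, 0.7, 0], 0],
  [[87, 0.7, 0], 0],
  [[87, 0.7, 0], 0],
])

```text
clock: 9.1
position: [0.6021, -0.0355, 0.0216]
ee_rot: [0.476, 0.523, 0.475, -0.523]
contact_force: [1.2, -0.5, -5.5]
width: 0.0433
```

Call:
step_arm([
  [[1, 0, 0], 0],
  [[2, 0, 0], 0],
  [[2, 0, 0], 0],
])

```text
clock: 9.4
position: [0.6018, -0.0355, 0.0195]
ee_rot: [0.476, 0.523, 0.476, -0.523]
contact_force: [0.9, -0.3, -6.0]
width: 0.0428
```

Call:
step_arm([
  [[1, 0, 0], 0],
  [[2, 0, 0], 0],
  [[2, 0, 0], 0],
])

```text
clock: 9.7
position: [0.6016, -0.0354, 0.0172]
ee_rot: [-0.476, -0.523, -0.476, 0.523]
contact_force: [-0.1, 0.1, -5.0]
width: 0.0432
```

Call:
step_arm([
  [[1, 0, 0], 0],
  [[2, 0, 0], 0],
  [[2, 0, 0], 0],
])

```text
clock: 10.0
position: [0.6018, -0.0354, 0.0156]
ee_rot: [0.476, 0.523, 0.476, -0.523]
contact_force: [-0.8, 0.2, -2.4]
width: 0.0431
```

Call:
step_arm([
  [[0.5, 0, 0], 0],
  [[1, 0, 0], 0],
  [[1, 0, 0], 0],
])

```text
clock: 10.3
position: [0.6018, -0.0354, 0.0156]
ee_rot: [0.476, 0.523, 0.475, -0.523]
contact_force: [-3.6, 0.7, 4.9]
width: 0.043
```

Call:
step_arm([
  [[0, 0, 0], 0],
  [[0, 0, 0], 0],
  [[0, 0, 0], 0],
  [[0, 0, 0], 0],
  [[0, 0, 0], 0],
], grip=0.3)

```text
clock: 10.8
position: [0.6019, -0.0355, 0.0142]
ee_rot: [0.476, 0.523, 0.476, -0.523]
contact_force: [-0.6, -0.3, 0.3]
width: 0.0597
```

Call:
step_arm([
  [[-10, 0, 0], 0],
  [[-25, 0, 0], 0],
  [[-50, 0, 0], 0],
  [[-80, 0, 0], 0],
  [[-110, 0, 0], 0],
  [[-120, 0, 0], 0],
  [[-120, 0, 0], 0],
])

```text
clock: 11.5
position: [0.6029, -0.0356, 0.1364]
ee_rot: [0.477, 0.524, 0.474, -0.522]
contact_force: [-0.2, 0.5, -0.1]
width: 0.0599
```

Run:
```python
from h import *
look("side","s3")
go(.4053,.155,.135,79.9)
```

```text
t 11.6 pos [601.7 -35.4 134.6] down-axis [ 0.001 -0.    -1.   ] heading -5.5 q1 -0.17 q6 -0.08 w 59.9 F [-0.57 -0.54 -0.8 ]
shift [  -0.6 -213.7 -170.9] turn -85.35501336907274 q6 after ~  -1.5686037759176432
```

View pics/s3.png

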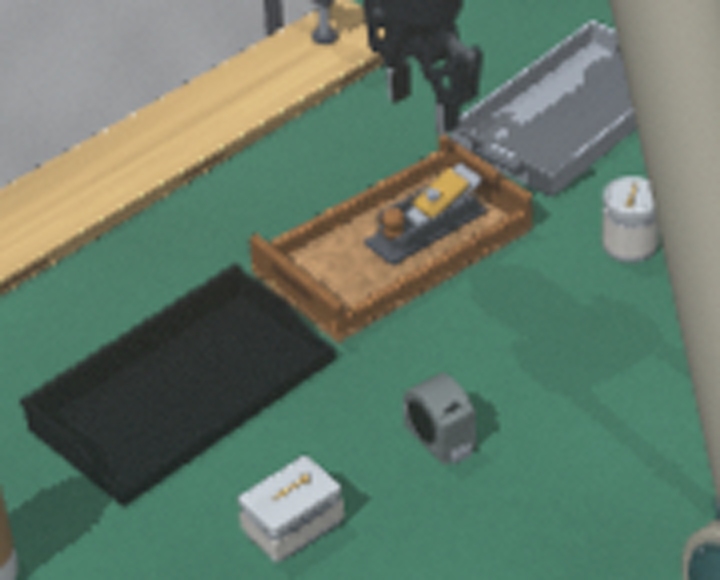

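Call:
step_arm([
  [[-1, -214, -171], -85],
  [[-1, -214, -171], -85],
  [[-1, -214, -171], -85],
  [[-1, -214, -171], -85],
  [[-1, -214, -171], -85],
  [[-1, -214, -171], -85],
  [[-1, -214, -171], -85],
  [[-1, -214, -171], -85],
  [[-1, -214, -171], -85],
  [[-1, -214, -171], -85],
  [[-1, -214, -171], -85],
  [[-1, -214, -171], -85],
  [[-1, -214, -171], -85],
  [[-1, -214, -171], -85],
])

```text
clock: 12.95
position: [0.4048, 0.1551, 0.135]
ee_rot: [0.704, 0.065, 0.704, -0.065]
contact_force: [0.9, -0.2, -0.5]
width: 0.0597
```

Run:
```python
from h import *
go(.4053,.155,.016,79.9)
```

```text
t 12.9 pos [404.8 155.1 135. ] down-axis [-0.001 -0.    -1.   ] heading 79.5 q1 0.21 q6 -1.18 w 59.7 F [ 0.91 -0.18 -0.53]
shift [1.19e+02 1.00e-01 6.00e-01] turn -0.42728374922656087 q6 after ~  -1.1893509222743592
```

Call:
step_arm([
  [[40, 0, 0], 0],
  [[80, 0, 0], 0],
  [[100, 0, 0], 0],
  [[113, 0, 0], 0],
  [[118, 0, 0], 0],
  [[119, 0, 0], 0],
  [[119, 0, 0], 0],
])

```text
clock: 13.65
position: [0.4055, 0.1552, 0.0167]
ee_rot: [0.705, 0.065, 0.704, -0.064]
contact_force: [-0.8, 0.0, -0.2]
width: 0.0602
```

Call:
step_arm([
  [[0, 0, 0], 0],
  [[0, 0, 0], 0],
  [[0, 0, 0], 0],
  [[0, 0, 0], 0],
  [[0, 0, 0], 0],
  [[0, 0, 0], 0],
  [[0, 0, 0], 0],
], grip=1, grip_force=35)

```text
clock: 14.35
position: [0.4057, 0.1551, 0.0171]
ee_rot: [0.705, 0.064, 0.704, -0.064]
contact_force: [-0.5, -1.0, 6.6]
width: 0.0357
```

Call:
step_arm([
  [[-5, 0, 0], 0],
  [[-10, 0, 0], 0],
  [[-20, 0, 0], 0],
  [[-35, 0, 0], 0],
  [[-50, 0, 0], 0],
  [[-65, 0, 0], 0],
  [[-80, 0, 0], 0],
  [[-90, 0, 0], 0],
  [[-95, 0, 0], 0],
  [[-95, 0, 0], 0],
])

```text
clock: 15.35
position: [0.4053, 0.1552, 0.1119]
ee_rot: [0.705, 0.065, 0.704, -0.064]
contact_force: [0.7, -0.0, -1.7]
width: 0.0356
```

Run:
```python
from h import *
c=np.array([.6052,.0065]); ly=np.array([.0976,.9952]); t=c+ly*.066; print(t)
go(t[0],t[1],.115,-5.6)
```

```text
[0.6116416 0.0721832]
t 15.3 pos [405.3 155.2 111.9] down-axis [ 0.001  0.    -1.   ] heading 79.5 q1 0.21 q6 -1.18 w 35.6 F [ 0.69 -0.   -1.67]
shift [ -2.8 -44.2 218. ] turn 85.14203918652115 q6 after ~  0.3030088118837204
```

Call:
step_arm([
  [[-4, -2, 10], 6],
  [[-4, -6, 28], 13],
  [[-4, -10, 48], 21],
  [[-4, -14, 70], 29],
  [[-4, -18, 92], 37],
  [[-4, -23, 114], 45],
  [[-4, -28, 136], 53],
  [[-4, -32, 158], 61],
  [[-4, -36, 178], 69],
  [[-4, -40, 196], 76],
  [[-4, -43, 210], 82],
  [[-4, -44, 217], 85],
  [[-4, -44, 218], 85],
  [[-4, -44, 218], 85],
])

```text
clock: 16.75
position: [0.6106, 0.0723, 0.1142]
ee_rot: [-0.475, -0.522, -0.476, 0.524]
contact_force: [-0.3, -0.5, -1.8]
width: 0.0356
```

Run:
```python
from h import *
look("side","s4")
go(.6116,.0722,.0232,-5.6)
```

```text
t 16.8 pos [610.4  72.5 114.5] down-axis [-0.002  0.    -1.   ] heading -5.4 q1 0.00 q6 0.10 w 35.5 F [ 0.27 -0.18 -2.32]
shift [91.3  1.4  0.1] turn 0.20120634688016992 q6 after ~  0.10271191295615047
```

View pics/s4.png

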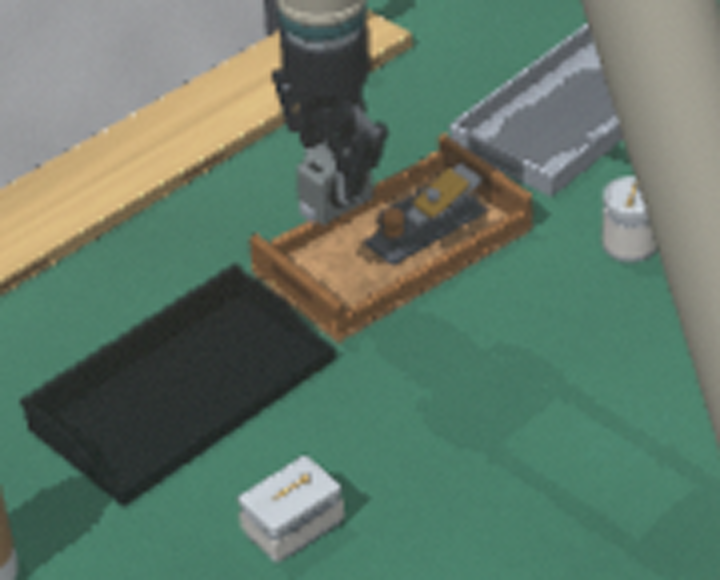

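Call:
step_arm([
  [[12, 1, 0], 0],
  [[30, 1, 0], 0],
  [[48, 1, 0], 0],
  [[64, 1, 0], 0],
  [[75, 1, 0], 0],
  [[82, 1, 0], 0],
  [[85, 1, 0], 0],
  [[87, 1, 0], 0],
  [[87, 1, 0], 0],
])

```text
clock: 17.7
position: [0.6127, 0.0722, 0.0286]
ee_rot: [0.476, 0.523, 0.475, -0.523]
contact_force: [0.5, -0.2, -2.4]
width: 0.0359
```

Call:
step_arm([
  [[1, 0, 0], 0],
  [[2, 0, 0], 0],
  [[3, 0, 0], 0],
  [[3, 0, 0], 0],
])

```text
clock: 18.1
position: [0.6123, 0.0722, 0.0253]
ee_rot: [-0.476, -0.523, -0.476, 0.523]
contact_force: [-0.1, -0.0, -1.4]
width: 0.0357
```

Call:
step_arm([
  [[1, 0, 0], 0],
  [[1, 0, 0], 0],
  [[1, 0, 0], 0],
])

```text
clock: 18.4
position: [0.6124, 0.0722, 0.0243]
ee_rot: [-0.476, -0.523, -0.476, 0.523]
contact_force: [0.3, -0.4, -1.6]
width: 0.0355
```

Call:
step_arm([
  [[0.5, 0, 0], 0],
  [[1, 0, 0], 0],
  [[1, 0, 0], 0],
])

```text
clock: 18.7
position: [0.6124, 0.0722, 0.0233]
ee_rot: [-0.476, -0.523, -0.476, 0.523]
contact_force: [0.3, -0.2, -2.4]
width: 0.0355
```

Call:
step_arm([
  [[0.5, 0, 0], 0],
  [[1, 0, 0], 0],
  [[1, 0, 0], 0],
])

```text
clock: 19.0
position: [0.6124, 0.0723, 0.0231]
ee_rot: [0.476, 0.523, 0.476, -0.523]
contact_force: [-1.5, 0.6, 5.8]
width: 0.0358
```

Call:
step_arm([
  [[0, 0, 0], 0],
  [[0, 0, 0], 0],
  [[0, 0, 0], 0],
  [[0, 0, 0], 0],
  [[0, 0, 0], 0],
], grip=0.36)

```text
clock: 19.5
position: [0.6124, 0.0722, 0.0221]
ee_rot: [-0.476, -0.523, -0.476, 0.523]
contact_force: [0.6, -0.1, 1.2]
width: 0.0548
```

Call:
step_arm([
  [[-10, 0, 0], 0],
  [[-25, 0, 0], 0],
  [[-50, 0, 0], 0],
  [[-80, 0, 0], 0],
  [[-110, 0, 0], 0],
  [[-120, 0, 0], 0],
  [[-120, 0, 0], 0],
])

```text
clock: 20.2
position: [0.6135, 0.0722, 0.1444]
ee_rot: [0.477, 0.524, 0.475, -0.522]
contact_force: [0.5, -0.1, -1.0]
width: 0.0547
```

Run:
```python
from h import *
look("side","s5")
go(.4247,.3094,.11,-5.8)
```

```text
t 20.2 pos [612.3  72.2 142.5] down-axis [ 0.001 -0.    -1.   ] heading -5.5 q1 0.00 q6 0.10 w 54.8 F [ 0.02 -0.06 -0.55]
shift [  32.4 -209.3 -218.3] turn 0.34405691469159194 q6 after ~  0.10594551748681531
```

View pics/s5.png

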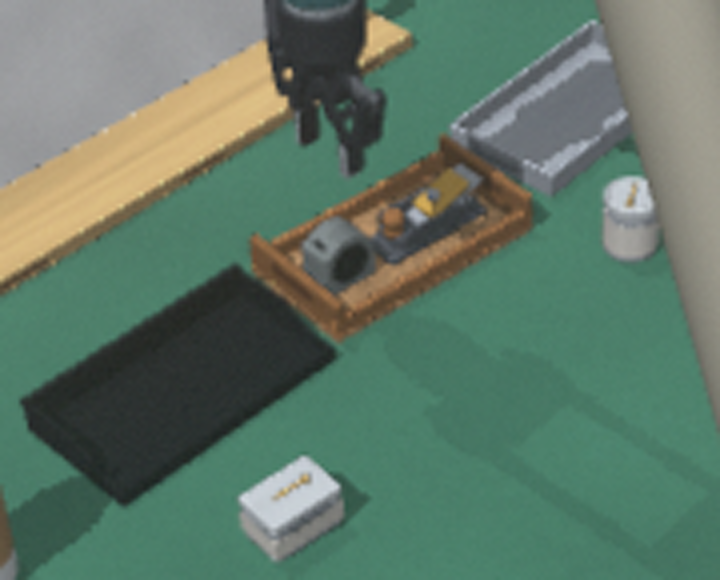

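Tape stands in the tool tray beside the plane with a gap between (zoomed ~ (337,255) and (430,215)). Next: the box tin.

Call:
step_arm([
  [[0, -100, -104], 0],
  [[32, -209, -218], 0],
  [[32, -209, -218], 0],
  [[32, -209, -218], 0],
  [[32, -209, -218], 0],
  [[32, -209, -218], 0],
  [[32, -209, -218], 0],
  [[32, -209, -218], 0],
  [[32, -209, -218], 0],
  [[32, -209, -218], 0],
], grip=0.2)

```text
clock: 21.25
position: [0.4261, 0.308, 0.1099]
ee_rot: [-0.475, -0.523, -0.475, 0.524]
contact_force: [-0.5, -0.7, -0.1]
width: 0.0686
```

Run:
```python
from h import *
look("top","t5")
go(.4247,.3094,.010,-5.8)
```

```text
t 21.3 pos [426.1 308.  110.1] down-axis [ 0. -0. -1.] heading -5.6 q1 0.49 q6 0.59 w 68.4 F [-0.1  -0.22  0.19]
shift [100.1  -1.6  -1.3] turn 0.2220973775688151 q6 after ~  0.5953239557687685
```

View pics/t5.png

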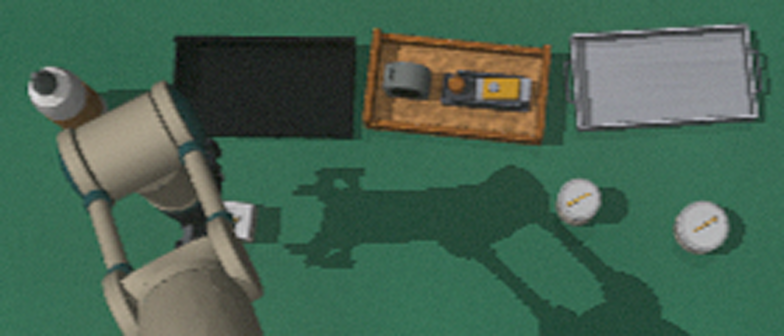

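Call:
step_arm([
  [[40, -1.6, -1.3], 0],
  [[70, -1.6, -1.3], 0],
  [[88, -1.6, -1.3], 0],
  [[96, -1.6, -1.3], 0],
  [[100, -1.6, -1.3], 0],
  [[100, -1.6, -1.3], 0],
  [[100, -1.6, -1.3], 0],
])

```text
clock: 22.0
position: [0.4246, 0.3108, 0.0112]
ee_rot: [0.476, 0.524, 0.475, -0.523]
contact_force: [-0.5, 0.1, 0.1]
width: 0.0686
```

Call:
step_arm([
  [[0, 0, 0], 0],
  [[0, 0, 0], 0],
  [[0, 0, 0], 0],
  [[0, 0, 0], 0],
  [[0, 0, 0], 0],
  [[0, 0, 0], 0],
  [[0, 0, 0], 0],
], grip=1, grip_force=45)

```text
clock: 22.7
position: [0.4244, 0.311, 0.0113]
ee_rot: [0.476, 0.524, 0.475, -0.522]
contact_force: [-0.1, -0.8, 5.8]
width: 0.0476
```

Call:
step_arm([
  [[-5, 0, 0], 0],
  [[-10, 0, 0], 0],
  [[-20, 0, 0], 0],
  [[-35, 0, 0], 0],
  [[-50, 0, 0], 0],
  [[-65, 0, 0], 0],
  [[-75, 0, 0], 0],
  [[-80, 0, 0], 0],
  [[-80, 0, 0], 0],
  [[-80, 0, 0], 0],
  [[-80, 0, 0], 0],
  [[-80, 0, 0], 0],
])

```text
clock: 23.9
position: [0.4232, 0.3103, 0.0896]
ee_rot: [-0.476, -0.523, -0.476, 0.524]
contact_force: [0.6, 0.6, -4.4]
width: 0.0477
```

Call:
step_arm([
  [[0, 0, 0], 0],
])

```text
clock: 24.0
position: [0.4234, 0.3104, 0.0898]
ee_rot: [-0.476, -0.523, -0.476, 0.524]
contact_force: [-0.8, 0.8, -4.5]
width: 0.0478
```

Call:
step_arm([
  [[0, 0, 0], 0],
])

```text
clock: 24.1
position: [0.4235, 0.3105, 0.09]
ee_rot: [-0.476, -0.523, -0.476, 0.523]
contact_force: [-0.2, 0.0, -2.8]
width: 0.0472
```

Call:
step_arm([
  [[0, 0, 0], 0],
])

```text
clock: 24.2
position: [0.4236, 0.3105, 0.0901]
ee_rot: [-0.476, -0.523, -0.476, 0.523]
contact_force: [0.1, 0.2, -4.8]
width: 0.0478
```

Run:
```python
from h import *
f=[]
for i in range(16):
    manip.get_image("top"); s=manip.get_state(); f.append(s["contact_force"][2])
f=np.array(f); print(f.round(2),f.mean(),f.std()/4, s["effort"])
go(.609,.266,.1,0)
```

```text
[-4.   -3.59 -3.9  -3.17 -3.65 -3.95 -3.4  -3.61 -3.43 -3.48 -4.25 -4.02
 -3.66 -2.86 -3.04 -3.19] -3.5743852241114022 0.09398368725941253 [-2.05162381e-03 -4.16477823e+01 -2.10179543e+01 -9.68517648e-03
  8.32696154e-03 -1.71879631e-06]
t 25.0 pos [423.6 310.6  90.3] down-axis [ 0. -0. -1.] heading -5.5 q1 0.50 q6 0.60 w 47.7 F [-0.76  0.55 -3.19]
shift [ -9.7 188.8  26.7] turn -5.457574885407595 q6 after ~  0.5002483281879819
```

Run:
```python
from h import *
go(.6183,-.2028,.13,3.5)
```

```text
t 25.0 pos [423.6 310.6  90.3] down-axis [ 0. -0. -1.] heading -5.5 q1 0.50 q6 0.60 w 47.7 F [-0.76  0.55 -3.19]
shift [-39.7 242.7 492.5] turn -8.957574885407595 q6 after ~  0.43916180436818036
```

Call:
step_arm([
  [[-10, 4, 8], 0],
  [[-20, 14, 28], 0],
  [[-30, 29, 58], -1],
  [[-40, 46, 93], -2],
  [[-40, 65, 131], -3],
  [[-40, 85, 171], -4],
  [[-40, 105, 212], -5],
  [[-40, 125, 253], -6],
  [[-40, 145, 294], -7],
  [[-40, 165, 335], -8],
  [[-40, 185, 375], -9],
  [[-40, 204, 413], -9],
  [[-40, 220, 446], -9],
  [[-40, 232, 472], -9],
  [[-40, 240, 487], -9],
  [[-40, 243, 492], -9],
  [[-40, 243, 492], -9],
  [[-40, 243, 492], -9],
  [[-40, 243, 492], -9],
  [[-40, 243, 492], -9],
])

```text
clock: 27.0
position: [0.6184, -0.201, 0.1305]
ee_rot: [0.515, 0.484, 0.516, -0.484]
contact_force: [-0.6, -0.7, -3.4]
width: 0.0474
```

```bash
cat >> h.py <<'E'
def weigh(n=16):
    f=[];e=[]
    for i in range(n):
        manip.get_image("top"); s=manip.get_state(); f.append(s["contact_force"]); e.append(s["effort"])
    print("F",np.mean(f,0).round(2),"se %.2f"%(np.std(f,0)[2]/np.sqrt(n)),"eff",np.mean(e,0).round(3),"q",s["qpos"].round(4))
E
python3 - <<'E'
from h import *
weigh()
look("side","s6")
go(.6183,-.2028,.02,3.5)
E
```

```text
F [-0.03 -0.12 -3.92] se 0.15 eff [ 4.0000e-02 -5.2850e+01 -2.4305e+01 -8.0000e-03 -2.0000e-03  0.0000e+00] q [-4.2290e-01  4.5390e-01  1.4852e+00 -1.0000e-04  1.2025e+00 -4.8470e-01]
t 27.9 pos [ 618.7 -202.4  130.3] down-axis [-0. -0. -1.] heading 3.5 q1 -0.42 q6 -0.48 w 47.4 F [ 0.1   1.42 -4.66]
shift [110.3  -0.4   0.4] turn 0.03663557569115028 q6 after ~  -0.48398544507054725
```

View pics/s6.png

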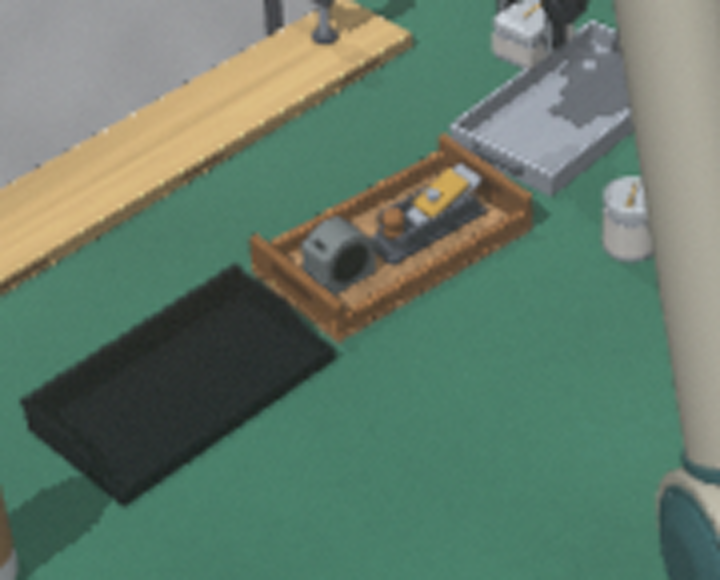

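Call:
step_arm([
  [[15, 0, 0], 0],
  [[35, 0, 0], 0],
  [[57, 0, 0], 0],
  [[78, 0, 0], 0],
  [[94, 0, 0], 0],
  [[104, 0, 0], 0],
  [[109, 0, 0], 0],
  [[111, 0, 0], 0],
  [[111, 0, 0], 0],
])

```text
clock: 28.75
position: [0.6191, -0.2025, 0.0198]
ee_rot: [0.516, 0.484, 0.515, -0.484]
contact_force: [0.4, -0.2, -4.4]
width: 0.0476
```

Call:
step_arm([
  [[1, 0, 0], 0],
  [[2, 0, 0], 0],
  [[3, 0, 0], 0],
  [[3, 0, 0], 0],
])

```text
clock: 29.15
position: [0.6187, -0.2023, 0.0164]
ee_rot: [0.515, 0.484, 0.515, -0.484]
contact_force: [-0.0, 0.7, -4.8]
width: 0.0475
```

Call:
step_arm([
  [[0.5, 0, 0], 0],
  [[1, 0, 0], 0],
  [[1, 0, 0], 0],
])

```text
clock: 29.45
position: [0.6186, -0.2023, 0.0152]
ee_rot: [0.515, 0.484, 0.515, -0.484]
contact_force: [-0.3, 0.7, -4.5]
width: 0.0471
```

Call:
step_arm([
  [[0.5, 0, 0], 0],
  [[1, 0, 0], 0],
  [[1, 0, 0], 0],
])

```text
clock: 29.75
position: [0.6187, -0.2024, 0.0144]
ee_rot: [0.515, 0.484, 0.515, -0.484]
contact_force: [-0.8, 0.8, -3.1]
width: 0.0475
```

Call:
step_arm([
  [[0.5, 0, 0], 0],
  [[1, 0, 0], 0],
  [[1, 0, 0], 0],
])

```text
clock: 30.05
position: [0.6187, -0.2024, 0.0143]
ee_rot: [0.515, 0.484, 0.515, -0.484]
contact_force: [-3.2, 1.1, 5.7]
width: 0.0476
```

Call:
step_arm([
  [[0, 0, 0], 0],
  [[0, 0, 0], 0],
  [[0, 0, 0], 0],
  [[0, 0, 0], 0],
  [[0, 0, 0], 0],
], grip=0.25)

```text
clock: 30.55
position: [0.6188, -0.2024, 0.0132]
ee_rot: [0.515, 0.484, 0.515, -0.484]
contact_force: [0.2, -0.6, -0.6]
width: 0.0638
```

Call:
step_arm([
  [[-10, 0, 0], 0],
  [[-25, 0, 0], 0],
  [[-50, 0, 0], 0],
  [[-80, 0, 0], 0],
  [[-105, 0, 0], 0],
  [[-116, 0, 0], 0],
  [[-116, 0, 0], 0],
  [[-116, 0, 0], 0],
])

```text
clock: 31.35
position: [0.6181, -0.2021, 0.1286]
ee_rot: [0.515, 0.484, 0.516, -0.484]
contact_force: [-0.9, 0.5, -0.9]
width: 0.0642
```

Run:
```python
from h import *
weigh(10)
look("side","s7");look("top","t7")
go(.4148,-.3152,.12,3.5)
```

```text
F [-0.18 -0.04 -0.51] se 0.15 eff [ 8.0000e-03 -5.0606e+01 -2.2900e+01 -0.0000e+00  7.0000e-03  0.0000e+00] q [-4.2280e-01  4.5500e-01  1.4867e+00 -1.0000e-04  1.2003e+00 -4.8470e-01]
t 31.9 pos [ 618.7 -202.4  129.2] down-axis [-0. -0. -1.] heading 3.5 q1 -0.42 q6 -0.48 w 64.1 F [-0.35 -0.97 -0.11]
shift [   9.2 -210.4  100. ] turn 0.04063329400290172 q6 after ~  -0.48394161237585637
```

View pics/s7.png

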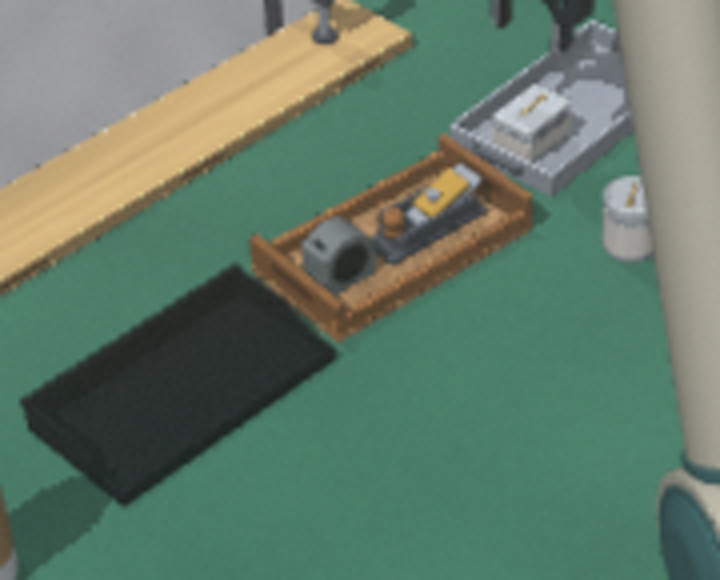

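View pics/t7.png

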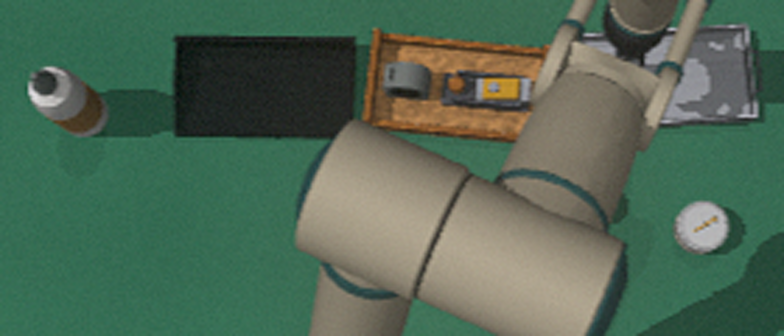

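Run:
```python
from h import *
go(.447,-.152,.125,3.5)
```

```text
t 31.9 pos [ 618.7 -202.4  129.2] down-axis [-0. -0. -1.] heading 3.5 q1 -0.42 q6 -0.48 w 64.1 F [-0.35 -0.97 -0.11]
shift [   4.2 -168.2  -60.9] turn 0.04063329400290172 q6 after ~  -0.48394161237585637
```

Call:
step_arm([
  [[4, -168, -61], 0],
  [[4, -168, -61], 0],
  [[4, -168, -61], 0],
  [[4, -168, -61], 0],
  [[4, -168, -61], 0],
  [[4, -168, -61], 0],
  [[4, -168, -61], 0],
  [[4, -168, -61], 0],
], grip=0.15)

```text
clock: 32.75
position: [0.4487, -0.1525, 0.1255]
ee_rot: [0.516, 0.484, 0.515, -0.484]
contact_force: [-0.4, 0.4, 0.3]
width: 0.0726
```

Run:
```python
from h import *
weigh(8)
p=manip.get_image("side"); c=p["image"][140:290,260:420]; cv2.imwrite("pics/s8.png",cv2.resize(c,None,fx=4,fy=4,interpolation=cv2.INTER_CUBIC)[:,:,::-1])
go(.447,-.152,.018,3.5)
```

```text
F [-0.37  0.14 -0.38] se 0.22 eff [-3.0000e-03 -3.3912e+01 -2.0676e+01 -1.0000e-03 -5.0000e-03  0.0000e+00] q [-4.7460e-01  2.1240e-01  1.8815e+00 -1.0000e-04  1.0479e+00 -5.3650e-01]
t 33.2 pos [ 447.3 -151.9  125.2] down-axis [-0. -0. -1.] heading 3.5 q1 -0.47 q6 -0.54 w 72.4 F [-0.05 -0.11  0.2 ]
shift [ 1.072e+02 -3.000e-01  1.000e-01] turn 0.0429096572293588 q6 after ~  -0.5357295888289668
```

View pics/s8.png

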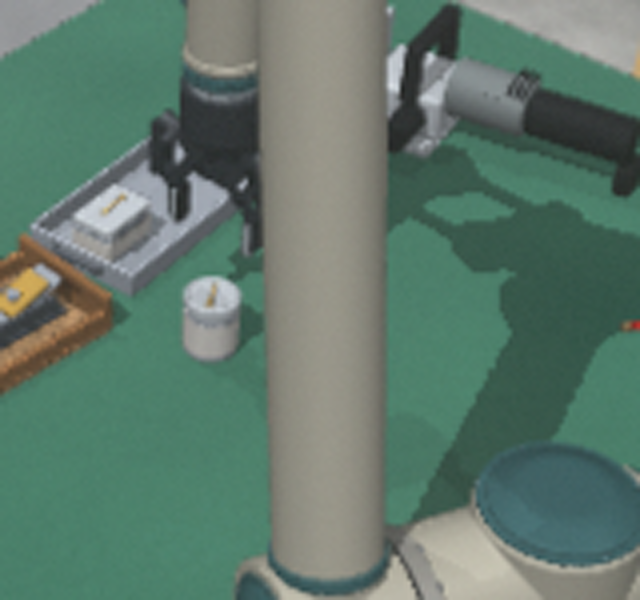

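Call:
step_arm([
  [[30, 0, 0], 0],
  [[65, 0, 0], 0],
  [[90, 0, 0], 0],
  [[102, 0, 0], 0],
  [[107, 0, 0], 0],
  [[107, 0, 0], 0],
  [[107, 0, 0], 0],
])

```text
clock: 33.9
position: [0.4479, -0.1521, 0.0189]
ee_rot: [0.516, 0.484, 0.515, -0.484]
contact_force: [0.5, -0.4, 0.6]
width: 0.0725
```

Call:
step_arm([
  [[0, 0, 0], 0],
  [[0, 0, 0], 0],
  [[0, 0, 0], 0],
  [[0, 0, 0], 0],
  [[0, 0, 0], 0],
  [[0, 0, 0], 0],
  [[0, 0, 0], 0],
], grip=1)

```text
clock: 34.6
position: [0.4479, -0.1522, 0.0194]
ee_rot: [0.516, 0.484, 0.514, -0.484]
contact_force: [-0.7, -0.2, 6.0]
width: 0.0533
```

Call:
step_arm([
  [[-5, 0, 0], 0],
  [[-10, 0, 0], 0],
  [[-20, 0, 0], 0],
  [[-40, 0, 0], 0],
  [[-60, 0, 0], 0],
  [[-80, 0, 0], 0],
  [[-95, 0, 0], 0],
  [[-104, 0, 0], 0],
  [[-107, 0, 0], 0],
  [[-107, 0, 0], 0],
  [[-107, 0, 0], 0],
  [[-107, 0, 0], 0],
])

```text
clock: 35.8
position: [0.4466, -0.1516, 0.1245]
ee_rot: [0.515, 0.484, 0.516, -0.485]
contact_force: [-0.3, -0.8, -2.4]
width: 0.0533
```

Run:
```python
from h import *
weigh(12)
go(.609,.2662,.13,-.8)
go(.6226,-.2727,.13,3.5)
```

```text
F [-0.17 -0.04 -1.9 ] se 0.18 eff [ 1.0000e-03 -3.4742e+01 -2.1271e+01 -3.0000e-03  4.0000e-03  0.0000e+00] q [-0.4747  0.212   1.8816 -0.      1.0479 -0.5366]
t 36.4 pos [ 447.3 -151.8  125.3] down-axis [ 0. -0. -1.] heading 3.5 q1 -0.47 q6 -0.54 w 53.3 F [ 0.16 -0.22 -1.78]
shift [  -4.7  187.3 -407.2] turn 4.346896849690552 q6 after ~  -0.460699508164488
t 36.4 pos [ 447.3 -151.8  125.3] down-axis [ 0. -0. -1.] heading 3.5 q1 -0.47 q6 -0.54 w 53.3 F [ 0.16 -0.22 -1.78]
shift [ -4.7 167.5 131.5] turn 0.04689684969054042 q6 after ~  -0.5357486660002444
```

Run:
```python
from h import *
go(.608,.198,.135,-.8)
```

```text
t 36.4 pos [ 447.3 -151.8  125.3] down-axis [ 0. -0. -1.] heading 3.5 q1 -0.47 q6 -0.54 w 53.3 F [ 0.16 -0.22 -1.78]
shift [  -9.7  182.1 -339.2] turn 4.346896849690552 q6 after ~  -0.460699508164488
```

Call:
step_arm([
  [[-10, 6, -11], 1],
  [[-10, 18, -33], 2],
  [[-10, 34, -64], 3],
  [[-10, 54, -100], 4],
  [[-10, 74, -138], 4],
  [[-10, 94, -176], 4],
  [[-10, 114, -213], 4],
  [[-10, 134, -250], 4],
  [[-10, 152, -283], 4],
  [[-10, 167, -311], 4],
  [[-10, 177, -330], 4],
  [[-10, 182, -339], 4],
  [[-10, 182, -339], 4],
  [[-10, 182, -339], 4],
  [[-10, 182, -339], 4],
])

```text
clock: 37.9
position: [0.6073, 0.1965, 0.1352]
ee_rot: [-0.498, -0.502, -0.498, 0.503]
contact_force: [0.2, -0.2, -2.4]
width: 0.0531
```

Run:
```python
from h import *
look("side","s9")
p=manip.get_image("side"); cv2.imwrite("pics/s9full.png",p["image"][:,:,::-1])
go(.608,.198,.029,-.8)
```

```text
t 38.0 pos [607.6 196.6 135.4] down-axis [-0. -0. -1.] heading -0.5 q1 0.20 q6 0.21 w 53.4 F [ 0.48 -0.7  -3.05]
shift [106.4   0.4  -1.5] turn 0.26968705507630375 q6 after ~  0.21836157771650544
```

View pics/s9full.png

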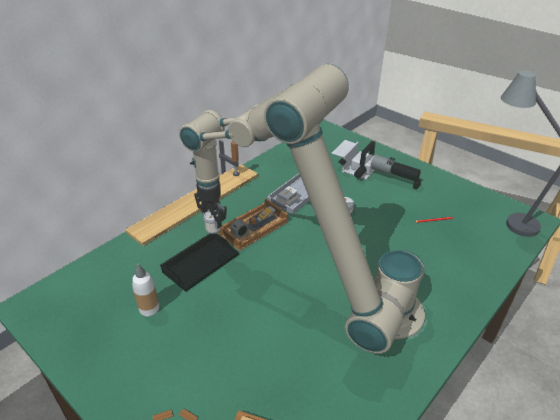

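Call:
step_arm([
  [[15, 0, -1], 0],
  [[35, 0, -1], 0],
  [[57, 0, -1], 0],
  [[78, 0, -1], 0],
  [[92, 0, -1], 0],
  [[101, 0, -1], 0],
  [[105, 0, -1], 0],
  [[107, 0, -1], 0],
  [[107, 0, -1], 0],
])

```text
clock: 38.9
position: [0.6085, 0.1989, 0.0288]
ee_rot: [0.498, 0.502, 0.498, -0.502]
contact_force: [-0.2, -0.4, -1.7]
width: 0.0529
```

Call:
step_arm([
  [[1, 0, 0], 0],
  [[2, 0, 0], 0],
  [[3, 0, 0], 0],
  [[3, 0, 0], 0],
])

```text
clock: 39.3
position: [0.6079, 0.1988, 0.0253]
ee_rot: [-0.498, -0.502, -0.498, 0.502]
contact_force: [0.2, 0.2, -2.3]
width: 0.053
```

Call:
step_arm([
  [[0.5, 0, 0], 0],
  [[1, 0, 0], 0],
  [[1, 0, 0], 0],
])

```text
clock: 39.6
position: [0.6079, 0.1988, 0.0242]
ee_rot: [-0.498, -0.502, -0.498, 0.502]
contact_force: [0.2, -0.3, -2.9]
width: 0.053
```

Call:
step_arm([
  [[0.5, 0, 0], 0],
  [[1, 0, 0], 0],
  [[1, 0, 0], 0],
])

```text
clock: 39.9
position: [0.608, 0.1988, 0.0235]
ee_rot: [0.498, 0.502, 0.498, -0.502]
contact_force: [-0.9, -0.4, -0.7]
width: 0.0533
```

Call:
step_arm([
  [[0.5, 0, 0], 0],
  [[0.7, 0, 0], 0],
  [[0.7, 0, 0], 0],
])

```text
clock: 40.2
position: [0.608, 0.1988, 0.0234]
ee_rot: [0.498, 0.502, 0.498, -0.502]
contact_force: [-2.3, 0.0, 4.2]
width: 0.0533
```

Call:
step_arm([
  [[0, 0, 0], 0],
  [[0, 0, 0], 0],
  [[0, 0, 0], 0],
  [[0, 0, 0], 0],
  [[0, 0, 0], 0],
], grip=0.2)

```text
clock: 40.7
position: [0.608, 0.1988, 0.0224]
ee_rot: [-0.498, -0.502, -0.498, 0.502]
contact_force: [1.0, -0.3, 0.2]
width: 0.0682
```

Call:
step_arm([
  [[-10, 0, 0], 0],
  [[-25, 0, 0], 0],
  [[-50, 0, 0], 0],
  [[-80, 0, 0], 0],
  [[-105, 0, 0], 0],
  [[-116, 0, 0], 0],
  [[-116, 0, 0], 0],
  [[-116, 0, 0], 0],
])

```text
clock: 41.5
position: [0.6073, 0.1986, 0.1379]
ee_rot: [-0.498, -0.502, -0.498, 0.502]
contact_force: [0.5, 0.6, 0.0]
width: 0.0685
```

Run:
```python
from fit import *
t=look("top","t10");s=manip.get_image("side")
for n,p in(("t",t),("s",s)):
    uv=(proj(p,place(M["low_tin_center"],[.4148,-.3152,0]))+.5)*4-.5
    big=cv2.resize(p["image"],None,fx=4,fy=4,interpolation=cv2.INTER_CUBIC)[:,:,::-1].copy()
    cv2.polylines(big,[cv2.convexHull(uv.round().astype(np.int32))],True,(0,0,255),1)
    if n=="s": 
        cv2.imwrite("pics/s10.png",big[165*4:310*4,155*4:355*4])
f,e,_=fit([t],M["low_tin_center"],[.4148,-.3152,0],yaw=False); print(f,e)
go(.4148,-.3152,.12,3.5)
```

```text
[ 0.41471875 -0.31553833  0.        ] 0.03174290220820189
t 41.6 pos [606.9 198.5 136.9] down-axis [-0.003 -0.001 -1.   ] heading -0.5 q1 0.21 q6 0.22 w 68.4 F [-0.5   0.91 -0.53]
shift [  17.9 -187.9  515.2] turn -3.9602514609034785 q6 after ~  0.14624645748465875
```

View pics/s10.png

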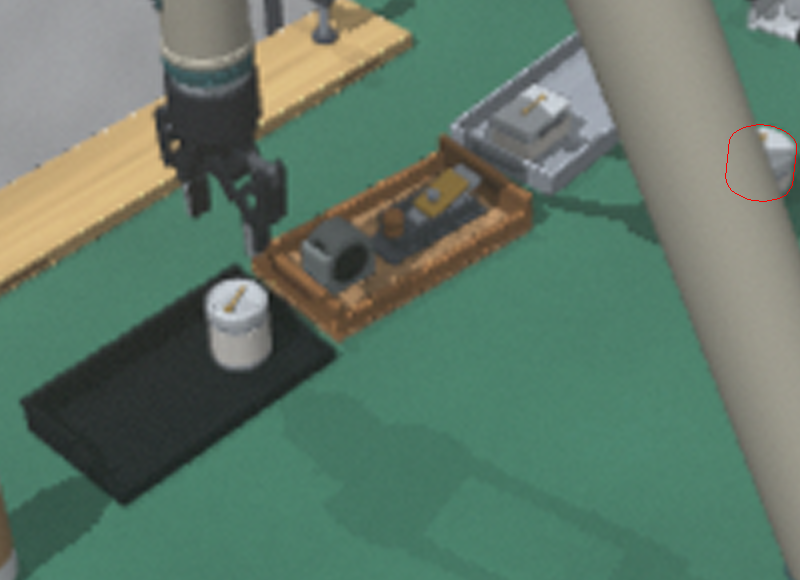

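View pics/t10.png

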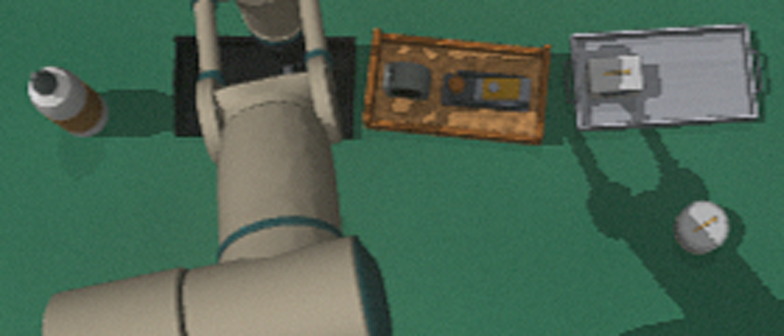

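Call:
step_arm([
  [[0, -94, 258], -2],
  [[0, -94, 258], -4],
  [[0, -94, 258], -4],
  [[0, -94, 258], -4],
  [[0, -94, 258], -4],
  [[17, -188, 515], -4],
  [[17, -188, 515], -4],
  [[17, -188, 515], -4],
  [[17, -188, 515], -4],
  [[17, -188, 515], -4],
  [[17, -188, 515], -4],
  [[17, -188, 515], -4],
  [[17, -188, 515], -4],
  [[17, -188, 515], -4],
  [[17, -188, 515], -4],
  [[17, -188, 515], -4],
], grip=0)

```text
clock: 43.2
position: [0.4163, -0.3133, 0.1216]
ee_rot: [0.516, 0.484, 0.516, -0.484]
contact_force: [-1.0, -0.1, -0.1]
width: 0.0855
```

Run:
```python
from h import *
weigh(10)
go(.4148,-.3154,.011,3.5)
```

```text
F [-0.18  0.09  0.2 ] se 0.15 eff [ 4.6000e-02 -3.8496e+01 -2.0960e+01  2.0000e-03  2.0000e-03  0.0000e+00] q [-0.7813  0.284   1.7876 -0.      1.0699 -0.8431]
t 43.7 pos [ 415.9 -314.7  121.6] down-axis [ 0. -0. -1.] heading 3.5 q1 -0.78 q6 -0.84 w 85.8 F [ 0.03  0.26 -0.17]
shift [110.6  -1.1   0.6] turn 0.04173226078448522 q6 after ~  -0.8423711554558941
```

Call:
step_arm([
  [[35, -1, 0.6], 0],
  [[65, -1, 0.6], 0],
  [[90, -1, 0.6], 0],
  [[104, -1, 0.6], 0],
  [[110, -1, 0.6], 0],
  [[110, -1, 0.6], 0],
  [[110, -1, 0.6], 0],
])

```text
clock: 44.4
position: [0.4154, -0.3159, 0.0123]
ee_rot: [0.516, 0.484, 0.515, -0.484]
contact_force: [-0.7, 0.4, 0.6]
width: 0.0855
```

Call:
step_arm([
  [[0, 0, 0], 0],
  [[0, 0, 0], 0],
  [[0, 0, 0], 0],
  [[0, 0, 0], 0],
  [[0, 0, 0], 0],
  [[0, 0, 0], 0],
  [[0, 0, 0], 0],
], grip=1)

```text
clock: 45.1
position: [0.4155, -0.316, 0.0129]
ee_rot: [0.516, 0.484, 0.514, -0.484]
contact_force: [-0.6, 0.2, 6.0]
width: 0.0648
```

Call:
step_arm([
  [[-5, 0, 0], 0],
  [[-10, 0, 0], 0],
  [[-20, 0, 0], 0],
  [[-40, 0, 0], 0],
  [[-60, 0, 0], 0],
  [[-80, 0, 0], 0],
  [[-97, 0, 0], 0],
  [[-107, 0, 0], 0],
  [[-110, 0, 0], 0],
  [[-110, 0, 0], 0],
  [[-110, 0, 0], 0],
  [[-110, 0, 0], 0],
])

```text
clock: 46.3
position: [0.4144, -0.3149, 0.1207]
ee_rot: [0.514, 0.484, 0.516, -0.484]
contact_force: [-0.3, -0.1, -1.6]
width: 0.0646
```

Run:
```python
from h import *
weigh(12)
t=np.array([.6226,-.2727])-.068*np.array([-.061,.998]); print(t)
go(*t,.12,3.5)
go(.609,.2962,.13,-.8)
```

```text
F [-0.06 -0.07 -1.6 ] se 0.14 eff [ 1.0000e-03 -3.9325e+01 -2.1495e+01 -1.0000e-03  6.0000e-03  0.0000e+00] q [-0.7835  0.2835  1.7883 -0.      1.0697 -0.8453]
[ 0.626748 -0.340564]
t 46.9 pos [ 414.9 -315.4  121.6] down-axis [ 0. -0. -1.] heading 3.5 q1 -0.78 q6 -0.85 w 64.7 F [-0.52 -0.23 -1.95]
shift [  1.7 209.9  38.2] turn 0.03969662773111793 q6 after ~  -0.844562641518769
t 46.9 pos [ 414.9 -315.4  121.6] down-axis [ 0. -0. -1.] heading 3.5 q1 -0.78 q6 -0.85 w 64.7 F [-0.52 -0.23 -1.95]
shift [  -8.4  231.5 -598.4] turn 4.339696627731115 q6 after ~  -0.769513483683013
```

Run:
```python
from h import *
go(.605,.290,.132,-.8)
```

```text
t 46.9 pos [ 414.9 -315.4  121.6] down-axis [ 0. -0. -1.] heading 3.5 q1 -0.78 q6 -0.85 w 64.7 F [-0.52 -0.23 -1.95]
shift [ -10.4  227.1 -592.5] turn 4.339696627731115 q6 after ~  -0.769513483683013
```

Call:
step_arm([
  [[-10, 4, -10], 1],
  [[-10, 12, -31], 2],
  [[-10, 24, -62], 3],
  [[-10, 38, -100], 4],
  [[-10, 53, -140], 4],
  [[-10, 69, -180], 4],
  [[-10, 84, -220], 4],
  [[-10, 100, -260], 4],
  [[-10, 115, -300], 4],
  [[-10, 130, -340], 4],
  [[-10, 146, -380], 4],
  [[-10, 161, -420], 4],
  [[-10, 176, -460], 4],
  [[-10, 191, -498], 4],
  [[-10, 204, -532], 4],
  [[-10, 215, -561], 4],
  [[-10, 223, -582], 4],
  [[-10, 227, -592], 4],
  [[-10, 227, -592], 4],
  [[-10, 227, -592], 4],
])

```text
clock: 48.9
position: [0.6044, 0.2885, 0.1313]
ee_rot: [-0.498, -0.501, -0.498, 0.503]
contact_force: [-0.1, -0.3, -2.2]
width: 0.0648
```

Call:
step_arm([
  [[0, 0, 0], 0],
  [[0, 0, 0], 0],
])

```text
clock: 49.1
position: [0.6047, 0.2883, 0.1318]
ee_rot: [-0.498, -0.502, -0.498, 0.502]
contact_force: [-0.6, 0.1, -1.3]
width: 0.0653
```

Run:
```python
from h import *
weigh(10);look("side","s11")
go(.605,.290,.023,-.8)
```

```text
F [ 0.15  0.03 -1.61] se 0.13 eff [-3.5000e-02 -5.3171e+01 -2.3758e+01 -4.0000e-03  4.0000e-03 -0.0000e+00] q [ 3.4280e-01  4.8050e-01  1.4350e+00 -1.0000e-04  1.2261e+00  3.5080e-01]
t 49.6 pos [604.9 289.6 131.6] down-axis [ 0. -0. -1.] heading -0.5 q1 0.34 q6 0.35 w 64.6 F [-0.53  0.26 -2.1 ]
shift [ 1.086e+02  1.000e-01 -4.000e-01] turn 0.34554129079828044 q6 after ~  0.35685612261083216
```

View pics/s11.png

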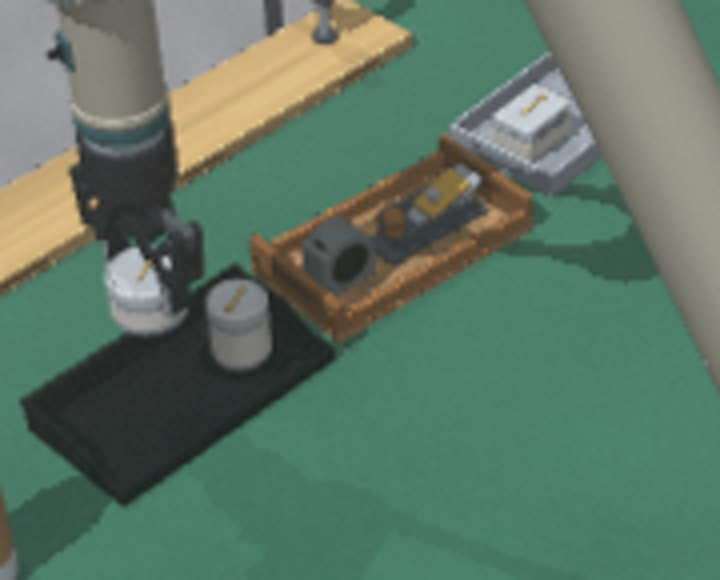

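Call:
step_arm([
  [[15, 0, 0], 0],
  [[35, 0, 0], 0],
  [[57, 0, 0], 0],
  [[78, 0, 0], 0],
  [[94, 0, 0], 0],
  [[103, 0, 0], 0],
  [[107, 0, 0], 0],
  [[109, 0, 0], 0],
  [[109, 0, 0], 0],
])

```text
clock: 50.55
position: [0.6053, 0.2897, 0.0231]
ee_rot: [0.498, 0.502, 0.498, -0.502]
contact_force: [0.3, 0.3, -0.6]
width: 0.065
```

Call:
step_arm([
  [[1, 0, 0], 0],
  [[2, 0, 0], 0],
  [[3, 0, 0], 0],
  [[3, 0, 0], 0],
])

```text
clock: 50.95
position: [0.6048, 0.2895, 0.0196]
ee_rot: [-0.498, -0.502, -0.498, 0.502]
contact_force: [-0.6, 0.8, -2.3]
width: 0.0645
```

Call:
step_arm([
  [[0.5, 0, 0], 0],
  [[1, 0, 0], 0],
  [[1, 0, 0], 0],
])

```text
clock: 51.25
position: [0.6048, 0.2895, 0.0185]
ee_rot: [-0.498, -0.502, -0.498, 0.502]
contact_force: [1.5, -0.5, -1.9]
width: 0.065
```

Call:
step_arm([
  [[0.5, 0, 0], 0],
  [[1, 0, 0], 0],
  [[1, 0, 0], 0],
])

```text
clock: 51.55
position: [0.6048, 0.2895, 0.0175]
ee_rot: [-0.498, -0.502, -0.498, 0.502]
contact_force: [-0.0, -0.2, -0.7]
width: 0.0648
```

Call:
step_arm([
  [[0.5, 0, 0], 0],
  [[1, 0, 0], 0],
  [[1, 0, 0], 0],
])

```text
clock: 51.85
position: [0.6049, 0.2896, 0.017]
ee_rot: [0.498, 0.502, 0.498, -0.502]
contact_force: [-0.7, -0.1, 1.6]
width: 0.0645
```

Call:
step_arm([
  [[0.3, 0, 0], 0],
  [[0.3, 0, 0], 0],
])

```text
clock: 52.05
position: [0.6049, 0.2896, 0.0169]
ee_rot: [0.498, 0.502, 0.498, -0.502]
contact_force: [-2.5, -0.5, 4.2]
width: 0.0646
```

Call:
step_arm([
  [[0, 0, 0], 0],
  [[0, 0, 0], 0],
  [[0, 0, 0], 0],
  [[0, 0, 0], 0],
  [[0, 0, 0], 0],
], grip=0.1)

```text
clock: 52.55
position: [0.6049, 0.2895, 0.0161]
ee_rot: [-0.498, -0.502, -0.498, 0.502]
contact_force: [-0.2, 0.8, 0.0]
width: 0.0769
```

Call:
step_arm([
  [[-10, 0, 0], 0],
  [[-25, 0, 0], 0],
  [[-50, 0, 0], 0],
  [[-80, 0, 0], 0],
  [[-105, 0, 0], 0],
  [[-115, 0, 0], 0],
  [[-115, 0, 0], 0],
  [[-115, 0, 0], 0],
])

```text
clock: 53.35
position: [0.6043, 0.2893, 0.1308]
ee_rot: [-0.498, -0.502, -0.498, 0.502]
contact_force: [0.1, -0.3, -0.1]
width: 0.0769
```

Run:
```python
from h import *
weigh(10);look("side","s12")
go(.38,.0,.25)
```

```text
F [-0.11  0.06 -0.25] se 0.10 eff [ 1.0000e-02 -5.2417e+01 -2.3230e+01 -0.0000e+00  8.0000e-03 -0.0000e+00] q [ 3.4280e-01  4.8110e-01  1.4355e+00 -1.0000e-04  1.2254e+00  3.5080e-01]
t 53.9 pos [604.9 289.5 131.1] down-axis [-0. -0. -1.] heading -0.5 q1 0.34 q6 0.35 w 76.9 F [-0.37  0.03 -0.51]
shift [-118.8 -222.6  291.3] turn None q6 after ~  None
```

View pics/s12.png

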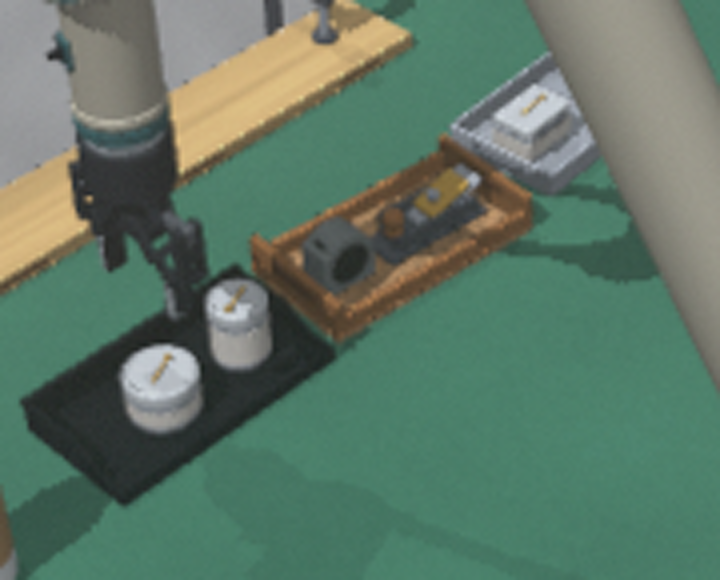

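Call:
step_arm([
  [[-50, 0, 0], 0],
  [[-100, 0, 0], 0],
  [[-120, -150, 200], 0],
  [[-120, -150, 200], 0],
  [[-120, -150, 200], 0],
  [[-120, -150, 200], 0],
  [[-120, -150, 200], 0],
  [[-120, -280, 560], 0],
  [[-120, -280, 560], 0],
  [[-120, -280, 560], 0],
  [[-120, -280, 560], 0],
  [[-120, -280, 560], 0],
  [[-120, -280, 560], 0],
  [[-120, -280, 560], 0],
  [[-120, -280, 560], 0],
  [[-120, -280, 560], 0],
  [[-120, -280, 560], 0],
  [[-120, -280, 560], 0],
])

```text
clock: 55.7
position: [0.3205, -0.2672, 0.2513]
ee_rot: [0.498, 0.502, 0.498, -0.502]
contact_force: [0.9, -0.8, -0.2]
width: 0.077
```

Run:
```python
from fit import *
s=look("side","s13");t=look("top","t13")
cv2.imwrite("pics/t13f.png",t["image"][:,:,::-1])
for k in T[8:]:
    print(k,[(np.round(x["xyz"],3),round(x["confidence"],2)) for x in manip.search_frame(t,k)[:1]])
go(.3,-.3,.2)
```

```text
glue_bottle_center [(array([0.563, 0.494, 0.123]), 0.9)]
jointer_center [(array([ 0.513, -0.6  ,  0.078]), 0.76)]
t 55.9 pos [ 320.8 -267.2  251.4] down-axis [ 0. -0. -1.] heading -0.3 q1 -0.86 q6 -0.86 w 76.7 F [-0.66  0.61 -0.07]
shift [ 51.4 -20.6  32.9] turn None q6 after ~  None
```

View pics/s13.png

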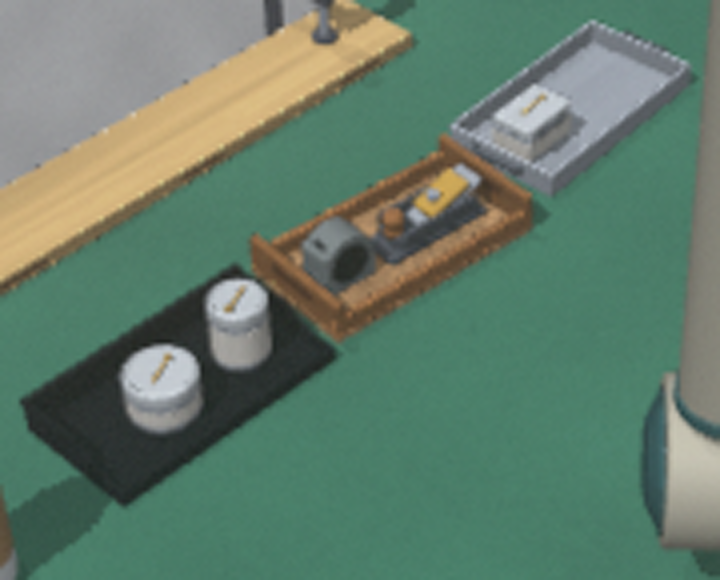

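View pics/t13f.png

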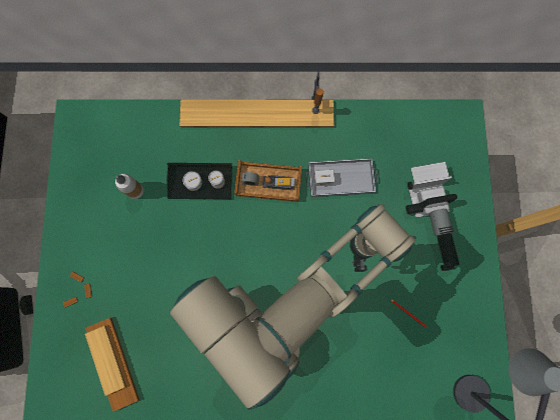

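View pics/t13.png

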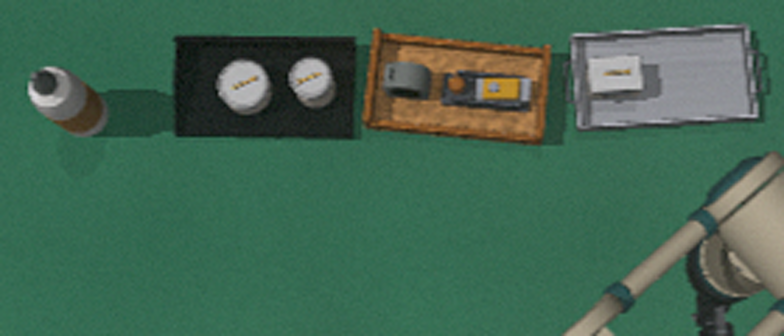

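```bash
python3 -c "
from rig import manip; print(manip.sign_off())"
```

```text
the job is handed in; nothing more can be done
None
```

The bench is cleared and the job handed in at about 56 s of the 141 s allowed.

| Item | Hefted weight | Where it went |
|---|---|---|
| Block plane | not needed | wooden tool tray |
| Tape measure | not needed | wooden tool tray |
| Box tin | about 3.4 N (350 g) | steel stock tray |
| Tall tin | about 1.5–1.75 N (180 g) | black refill bin |
| Low tin | about 1.1–1.8 N (165 g) | black refill bin |

- **Hefting:** The wrist force and the joint torques put each tin on the same side of the 2.7 N line. The low tin's estimates scattered the most, 1.1 to 1.8 N across two places, but all stay well under half full.
- **Set-down:** Each item was lowered slowly until the floor pushed back, with at most about 6 N, and only then released.
- **Last pictures:** From the side and the top everything stands flat and upright inside its tray with gaps between. The gripper is empty and clear of the trays.
- **Bystanders:** The glue bottle's detection moved by about 1 mm. The jointer's moved by 5 to 7 mm between an early view partly blocked by the arm and a clear one. I never came near it, so I read that as detection error, but I did not check it further.
- **Not checked:** The low tin was partly hidden by the arm in the side view before grasping, so its position came from the top view, with only its visible edge as a side check. I judged flatness by eye in the pictures and did not measure it.

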